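Hang the vial carrier on the stirrer's two pins and set it against the stop

ROBOT

A 7-joint arm with a two-finger parallel gripper is mounted at the origin on the work surface. World frame = base frame: x ahead of the robot, y to its left, z up, the work surface at z = 0. Lengths are in mm, angles in rad, forces in N, time in s.
With the tool pointing down it reaches from about 400 to 875 mm from the base axis. Payload 4.4 kg.
Tool frame: the origin (TCP) lies midway between the tips of the shut fingers; the grasp point (between the pads) lies 19 mm behind it; x points along the fingers, z is the direction in which the jaws open and shut, and the axes are right-handed (so a half turn about x gives the same grasp; the last joint's range is limited). The gripper opens to 85 mm and grips with 20 to 120 N. Pads are 22 mm wide; open, the fingers measure 114 mm over their backs; the gripper's body (76 mm by 85 mm) begins 54 mm behind the grasp point. The pads swing forward as they close: fully open they stand 13 mm farther back than shut.
Start: joints at [-1.371, 0.628, 0.038, 1.517, -0.027, 0.996, -0.02], TCP at [170.718, 627.195, 231.313] pointing down, gripper open.
Joint ranges: [-3.06, 3.06], [-0.37, 2.12], [-1.25, 1.32], [0.18, 2.47], [-1.1, 4.24], [0.23, 1.98], [-2.94, 2.94]. Speed limits (rad/s): [2.57, 2.57, 3.14, 3.14, 3.14, 3.14, 3.14].

INTERFACE

Orientations are given as [roll, pitch, yaw] about the fixed x, y, z axes, in that order (R = Rz(yaw) Ry(pitch) Rx(roll)).
In Python, from cell import ctrl gives the robot as it stands. The module is installed in compiled form; this text tells all that it offers.
- The arm moves only by the tool servo_tool, never from a script. Its argument "rows" is a list of rows, each an object of numbers: "dx", "dy", "dz": the shift along the tool's x, y, z in units of 750 mm (1.0 is 750 mm); "wx", "wy", "wz": the turn, a rotation vector about the tool's x, y, z in units of 6 degrees (1.0 is 6 degrees); "fingers": the closure, from 0 (fully open) to 1 (shut). In form: [{"dx": .., "dy": .., "dz": .., "wx": .., "wy": .., "wz": .., "fingers": ..}, ...]. A call has 1 to 5 rows; each row shifts and turns the commanded pose from where the row before left it, along the tool's axes as they then stand; what a row does not reach is not made up. A row lasts 1/8 s, in which the tool goes at most 62.5 mm and 10.7 degrees, less where a joint would pass 70% of its speed; a pose out of reach is approached as far as the arm can. A call with a number of a shift or a turn outside -1 to 1 is refused whole. A call with a gripper value outside its range is refused whole. The fingers move at their own pace and stop on an object; the grip force is fixed at half the most. Time passes only in rows, so rows that do not move let the fingers close. It gives the time, the measured TCP pose, the force and the opening at its end, in the units of the state.
- ctrl.read_state(): the state, without advancing time (a new reading comes with each control period).
- ctrl.get_image(name): name is "scene" or "top" or "wrist"; returns the picture (400x640x3 uint8, red, green, blue); there is no depth.
- ctrl.camera_info(name): a dict with "fovy" (degrees; the focal length in pixels is half the picture's height over the tangent of half this angle, whatever the lens; pixels are square), "cx", "cy" (the principal point, pixels), "R" (3x3) and "t" (3): a world point X has camera coordinates R X + t. Camera axes: x right, y down, z forward; pixel columns grow to the right and rows downward; lengths in mm; the calibration is good to about 2 mm. A picture is of the moment at which its call begins: read the wrist's pose just before it. camera_info takes no time and is no camera call; for the wrist camera it gives the pose at the moment of the call.
- ctrl.finish_job(): hands the job in, once; it reports no verdict.
Trained networks look in the newest picture that a camera, given by its name, has taken for a name from the list of things; names that differ only in an ending like _2 or _b are one class to them, and where a whole thing is asked for, a point or a joint stands for the part that bears it (a point fixed in the world has none). Each returns a list of dicts, best first, with "conf" (0 to 1); they miss things now and then, are a little off and sometimes report something else, mostly with a low value. They report only what shows in the picture. A call takes as long as a camera call. They do not tell look-alikes from the thing itself.
- ctrl.search_frame(label, camera): "extent" ([centre column, centre row, width, height] in pixels, round what is visible of it).
- ctrl.silhouettes(label, camera): "region" (400x640 bool, what is visible of it) and "extent" ([centre column, centre row, width, height] in pixels, round what is visible of it).
- ctrl.mark_of(label, camera): "point" ([column, row] in pixels: a listed point, or the origin of a listed thing).
The state is a dict: "clock": time; "qpos": joint angles; "qd": joint speeds; "tau": joint torques, N m; "eef_pos": TCP position; "tool_rot": TCP orientation; "force": force on the tool from outside, world axes, zero at the start; "torque": the same for the moment, N m; "width": finger opening in mm.
Only numpy, scipy, OpenCV 4.12 (cv2) and the standard library are available. Lean on these libraries where they do the work, as an engineer would, in place of code of your own. Each camera call takes 0.05 s, during which the arm holds its last target.

TASK

Pick up the vial carrier by its bar handle, lower it level over both headed pins of the stirrer block until it lies flat on the deck, and then slide it back under the pin heads until it bears on the stop screw with a light steady push of about 8 N, never over 12 N; let go and leave it there. Be gentle: it must never be dropped on, rammed against or forced onto the block, and the other things on the bench stay where they are.

Things in the scene. Friction and masses are not known exactly. Their poses are not given: they have to be found in the camera images.
- carrier_grip (a point): Centre of the vial carrier's handle bar: 12 mm thick (x), 76 mm long (y), 20 mm high, over the plate's middle, this point 36 mm above the plate's underside. Under the bar is a 20 mm gap to the plate, with two 10 mm posts at y = -30 and +30. Axes as the plate's, z up.
- carrier: The vial carrier, a loose flat aluminium plate, 110 mm (x) by 180 mm (y) by 6 mm, 0.4 to 0.65 kg; origin at the centre of its underside. Two keyholes go through it: at y = -65 and +65 mm a 15 x 15 mm square opening centred on x = 0, from which a 9 mm wide slot runs towards -x and ends 44 mm from the opening's centre. Its six black round marks are not holes.
- pins_mid (a point): Point on the stirrer's flat deck midway between its two pins, which stand at y = -65 and +65 mm: neck 7 mm thick, 7.5 mm high; head 13 mm across with bevelled top, 12.5 mm above the deck. Axes: x from control panel to stop, y along the pins, z up. The carrier's openings are over the pins when carrier_grip is straight above and axes agree; it lies flat when 36 mm above. It then slides to +x.
- stirrer: The fixed stirrer block, white with a grey deck 60 mm above the bench, 170 mm (x) by 240 mm (y), black control panel with two knobs on its -x side; carries the pins and the stop. Origin at the centre of its underside; pins_mid lies 28 mm to -x of it. Same axes as pins_mid.
- stop: Dark steel bracket fixed on the deck, 12 x 46 x 22 mm high, origin under its centre, 107 mm to +x of pins_mid. Its rigid stop screw has a 15 mm round pad facing the pins at the height of the carrier's edge. The screw's setting differs each time and is not reported: the carrier meets it after sliding 8 to 36 mm from where the openings are over the pins; find it by feel. Plate on deck: friction about 0.25.
- beaker: clear glass beaker, 66 mm wide, 85 mm high; a bystander, leave it (origin at its underside)
- reagent: brown glass bottle with a black cap, 56 mm wide, 125 mm high; a bystander, leave it (origin at its underside)
- jar: white jar, 54 mm wide, 65 mm high; a bystander, leave it (origin at its underside)
- driver: screwdriver lying on the bench between the two halves of the work area; a bystander, leave it
- cover: spare cover plate, 70 x 110 mm, aluminium with a short solid rib on top and no holes: not the vial carrier; a bystander, leave it (origin at its underside)
- dish: white shallow dish, 90 mm wide, 18 mm high; a bystander, leave it (origin at its underside)
- standard_box: small cardboard box 60 x 90 x 40 mm; a bystander, leave it (origin at its underside)
Things that resemble listed ones, but are neither listed nor needed, are in the scene too. What is shaped like the carrier but orange or turquoise is not meant.

How it is judged (in metres and radians):
On the way, in this order (a step that is already met when the one before it is completed fails the run):
1. the carrier lies flat on the deck with both openings over the pins, not yet slid to the stop (z of carrier_grip in the frame of pins_mid between 0.0335 and 0.038 m and angle between carrier_grip's own z axis and vertical below 0.04 rad and x of carrier_grip in the frame of pins_mid between -0.006 and 0.006 m and y of carrier_grip in the frame of pins_mid between -0.004 and 0.004 m and angle between the x axis of carrier_grip and the x axis of pins_mid, either way round below 0.06 rad and contact force between carrier and stop below 1 N), for 0.1 s.
2. flat on the deck under the pin heads, the carrier is pressed on the stop screw with at least 4 N (z of carrier_grip in the frame of pins_mid between 0.0335 and 0.039 m and angle between carrier_grip's own z axis and vertical below 0.07 rad and x of carrier_grip in the frame of pins_mid between 0.006 and 0.039 m and contact force between carrier and stop above 4 N), for 0.2 s.
At the end, for the whole second after the job is handed in: The carrier lies flat on the deck (handle centre 33.5 to 38 mm above it, tilt under 0.04 rad), slid 6.5 to 38.5 mm along the block's +x so that the slots are under the pin heads, within 3 mm sideways and 0.05 rad of the block's direction, let go and at rest (z of carrier_grip in the frame of pins_mid between 0.0335 and 0.038 m and angle between carrier_grip's own z axis and vertical below 0.04 rad and x of carrier_grip in the frame of pins_mid between 0.0065 and 0.0385 m and y of carrier_grip in the frame of pins_mid between -0.003 and 0.003 m and angle between the x axis of carrier_grip and the x axis of pins_mid, either way round below 0.05 rad and contact force between the fingers and carrier below 0.1 N and linear speed of carrier below 0.01 m/s); the robot touches nothing.
It fails at once if the carrier is forced, rammed or dropped on the block: more than 40 N between them (contact force between carrier and stirrer above 40 N).
It fails at once if the carrier is rammed into the stop: more than 15 N (contact force between carrier and stop above 15 N).
It fails at once if a bystander is moved by more than 25 mm (distance of any of beaker, reagent, jar, driver, cover, dish, standard_box from where it was at the start of the episode above 0.025 m).
It also fails if it takes over 64 s, if anything falls off the work surface, if the arm or the gripper's body presses on something with over 40 N, if the wrist force passes 120 N, or if a joint passes its speed limit or range.

## Working session

There is one attempt and no reset: what is moved stays moved. The work goes in short steps, Python scripts to look and compute and a tool call to move; the robot and the scene stay as the last step left them, time stands still between calls to the robot, and variables do not carry over. Pictures are saved under pics/ and viewed, and the job is handed in when it is done.

Besides the shell and the picture viewer there is one more tool, called after "Call:" as name([rows], argument=value, ...), one row to a line, values as JSON. servo_tool: Moves the arm, as the interface text tells. Its arguments: {"type":"object","properties":{"rows":{"type":"array"}},"required":["rows"]}

```bash
mkdir -p pics; cat > h.py <<'E'
import numpy as np, cv2
from cell import ctrl
from scipy.spatial.transform import Rotation as Ro
np.set_printoptions(precision=4,suppress=True)
def img(n,f=None):
    a=ctrl.get_image(n)
    if f: cv2.imwrite('pics/'+f,cv2.cvtColor(a,cv2.COLOR_RGB2BGR))
    return a
def ray(ci,px):
    f=200/np.tan(np.radians(ci['fovy'])/2)
    d=np.array([(px[0]-ci['cx'])/f,(px[1]-ci['cy'])/f,1.])
    R=np.array(ci['R']);t=np.array(ci['t'])
    return -R.T@t, R.T@d
def onz(ci,px,z):
    o,d=ray(ci,px); return o+d*(z-o[2])/d[2]
def proj(ci,X):
    f=200/np.tan(np.radians(ci['fovy'])/2)
    c=np.array(ci['R'])@np.array(X)+np.array(ci['t'])
    return np.array([ci['cx']+f*c[0]/c[2],ci['cy']+f*c[1]/c[2]])
E
python3 - <<'E'
from h import *
s=ctrl.read_state(); print(s)
for n in ['scene','top','wrist']:
    img(n,n+'0.png'); ci=ctrl.camera_info(n); print(n,ci)
    for l in ['carrier','carrier_grip','pins_mid','stop','stirrer'] :
        for r in ctrl.mark_of(l,n): print(n,l,r['point'],r['conf'])
print(ctrl.read_state()['clock'])
E
```

```text
{'clock': 0.0, 'qpos': array([-1.3708,  0.6293,  0.0385,  1.5184, -0.027 ,  0.9963, -0.02  ]), 'qd': array([-0.0013,  0.0008, -0.0009,  0.0009, -0.0017,  0.0026, -0.0007]), 'tau': array([  0.0008, -56.3407,   1.2263, -19.3437,   0.0109,   0.0108,
        -0.    ]), 'eef_pos': array([170.549 , 626.5796, 230.3994]), 'tool_rot': array([-3.1233,  1.5689, -1.8183]), 'force': array([0.3974, 0.5801, 0.9284]), 'torque': array([ 0.0067, -0.0124,  0.0059]), 'width': 85.39622085515902}
scene {'fovy': 56.40698939947289, 'cx': 321.251836033855, 'cy': 204.1116893483738, 'R': array([[ 0.6903,  0.7233, -0.0165],
       [ 0.5444, -0.5343, -0.6466],
       [-0.4766,  0.4374, -0.7626]]), 't': array([-333.313 , -225.9442, 1484.5777])}
scene carrier [332.3, 139.7] 0.82
scene carrier [205.7, 227.4] 0.65
scene carrier [357.3, 175.9] 0.62
scene carrier [356.4, 183.1] 0.61
scene carrier_grip [198.7, 216.0] 0.95
scene carrier_grip [357.7, 174.5] 0.89
scene carrier_grip [332.9, 136.6] 0.84
scene pins_mid [252.9, 244.4] 0.56
scene stop [308.9, 314.5] 0.71
scene stop [287.9, 259.6] 0.47
scene stirrer [268.1, 263
[... 204 characters left out ...]
, 't': array([ -4.0621, 491.6701, 962.6838])}
top carrier [424.0, 291.1] 0.97
top carrier [203.1, 298.6] 0.7
top carrier [246.3, 205.0] 0.61
top carrier [211.9, 119.9] 0.45
top carrier_grip [241.2, 206.2] 0.65
top carrier_grip [198.6, 297.7] 0.63
top carrier_grip [429.7, 293.1] 0.55
top pins_mid [412.9, 206.0] 0.58
top stop [401.1, 163.4] 0.44
top stirrer [403.3, 195.9] 0.62
wrist {'fovy': 65.84214171276909, 'cx': 321.0825630026719, 'cy': 198.77612951151013, 'R': array([[ 0.2628,  0.9649, -0.0006],
       [ 0.9202, -0.2504,  0.3009],
       [ 0.2901, -0.0796, -0.9537]]), 't': array([-649.651 ,  -39.359 ,  378.4286])}
wrist carrier [107.0, 275.7] 0.81
wrist carrier_grip [85.4, 288.0] 0.59
0.9
```

View pics/top0.png

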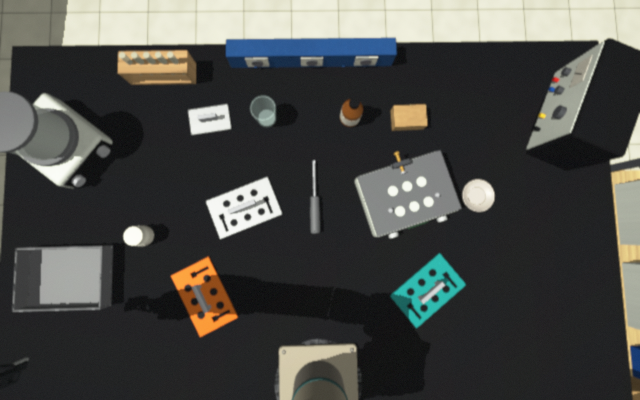

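View pics/scene0.png

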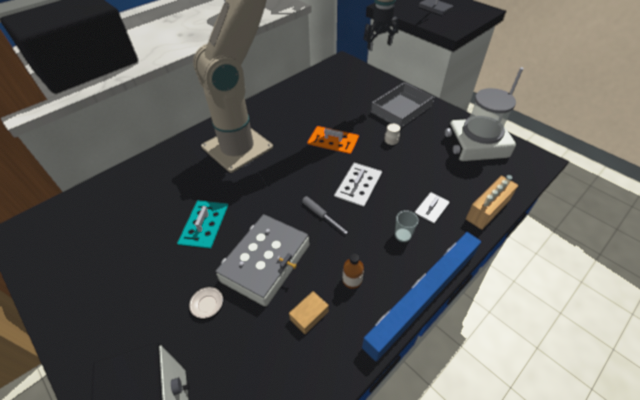

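View pics/wrist0.png

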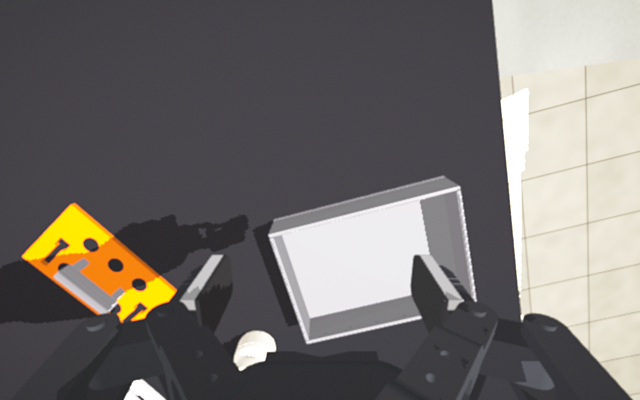

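The silver plate at top (244,207), scene (358,184), fits: bare aluminium with six black marks and two keyholes. Orange (204,296) and turquoise (428,291) are look-alikes, and the small plate at (210,119) is the cover. I'll confirm it in an enlarged crop.

```bash
python3 - <<'E'
from h import *
a=cv2.imread('pics/top0.png')
c1=cv2.resize(a[165:250,195:295],None,fx=4,fy=4,interpolation=cv2.INTER_CUBIC)
c2=cv2.resize(a[140:250,345:470],None,fx=3.1,fy=3.1,interpolation=cv2.INTER_CUBIC)
h=max(c1.shape[0],c2.shape[0]); o=np.zeros((h,c1.shape[1]+c2.shape[1],3),np.uint8)
o[:c1.shape[0],:c1.shape[1]]=c1;o[:c2.shape[0],c1.shape[1]:]=c2
cv2.imwrite('pics/crop0.png',o)
ci=ctrl.camera_info('top')
print('grip',onz(ci,(243,207),36),'keys',onz(ci,(223,218),6),onz(ci,(265,190),6))
print('pins_mid',onz(ci,(412,206),60),'stirrer',onz(ci,(406,193),60), 'stop',onz(ci,(401,162),82))
E
```

```text
grip [473.3585 190.2957  36.    ] keys [446.4463 250.4136   6.    ] [521.3363 135.2528   6.    ]
pins_mid [ 465.3184 -256.0166   60.    ] stirrer [ 499.9465 -241.6482   60.    ] stop [ 578.7224 -226.2186   82.    ]
```

View pics/crop0.png

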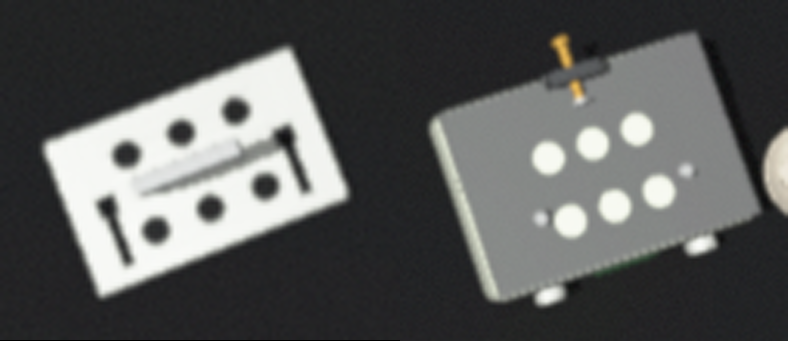

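The crop confirms it: a silver plate with a bar, keyholes at about (222,217) and (266,198) and six black marks; its slots run down in the image. The pins are at about (390,210) and (437,195), and the stop is at the top edge, so both bodies have +x pointing up in the image.

```bash
python3 - <<'E'
from h import *
ci=ctrl.camera_info('top')
k1=onz(ci,(222,216.7),6);k2=onz(ci,(266.2,198.2),6)
a=cv2.imread('pics/top0.png').astype(int)
m=(a[165:250,195:295].min(2)>130).astype(np.uint8)
c=max(cv2.findContours(m,0,2)[0],key=cv2.contourArea); b=cv2.boxPoints(cv2.minAreaRect(c))+[195,165]
B=np.array([onz(ci,p,6) for p in b]);print(b,B[:,:2],'ctr',B.mean(0))
print('keys',k1,k2,'mid',(k1+k2)/2,'yaw',np.arctan2(*-(k1-k2)[:2]*[1,-1]), np.linalg.norm(k1-k2))
p1=onz(ci,(390.5,210.3),72.5);p2=onz(ci,(437.3,194.8),72.5)
d=p1-p2;print('pins',p1,p2,(p1+p2)/2,np.arctan2(-d[0],d[1]),np.linalg.norm(d))
s=ctrl.read_state();T=Ro.from_euler('xyz',s['tool_rot']).as_matrix();print(T)
w=ctrl.camera_info('wrist');R=np.array(w['R']);C=-R.T@np.array(w['t'])
print('cam in tool',T.T@(C-s['eef_pos']),(R@T))
E
```

```text
[[204.2759 200.6897]
 [266.8621 175.6552]
 [282.1724 213.931 ]
 [219.5862 238.9655]] [[495.0001 301.5596]
 [561.2566 129.7684]
 [454.2341  88.771 ]
 [389.6109 259.5466]] ctr [475.0254 194.9114   6.    ]
keys [450.0594 253.1393   6.    ] [498.525  132.1493   6.    ] mid [474.2922 192.6443   6.    ] yaw 0.3810020048730948 130.33608254232558
pins [ 454.5019 -196.0389   72.5   ] [ 492.3811 -320.0743   72.5   ] [ 473.4415 -258.0566   72.5   ] 0.2963946227459158 129.69038675757054
[[-0.     -0.9649  0.2627]
 [ 0.      0.2627  0.9649]
 [-1.      0.0001  0.    ]]
cam in tool [-140.9942   76.2054   -0.1139] [[ 0.0006 -0.0001  1.    ]
 [-0.3009 -0.9536  0.0001]
 [ 0.9536 -0.3009 -0.0006]]
```

Call:
servo_tool([
  {"dz":-0.045,"dy":-0.054},
  {"dz":-0.045,"dy":-0.054},
  {"dz":-0.045,"dy":-0.054},
  {"dz":-0.045,"dy":-0.054},
  {"dz":-0.045,"dy":-0.054},
])

```text
schema error: expected keys dx, dy, dz, wx, wy, wz, fingers
```

Call:
servo_tool([
  {"dz":-0.045,"dy":-0.054},
  {"dz":-0.045,"dy":-0.054},
  {"dz":-0.045,"dy":-0.054},
  {"dz":-0.045,"dy":-0.054},
  {"dz":-0.045,"dy":-0.054},
])

```text
schema error: expected keys dx, dy, dz, wx, wy, wz, fingers
```

Call:
servo_tool([
  {"wx":1},
  {"wx":1},
  {"wx":1},
  {"wx":1},
  {"wx":1},
])

```text
schema error: expected keys dx, dy, dz, wx, wy, wz, fingers
```

Call:
servo_tool([
  {"wx":1},
  {"wx":1},
  {"wx":1},
  {"wx":0.9},
  {"wx":0},
])

```text
schema error: expected keys dx, dy, dz, wx, wy, wz, fingers
```

```bash
python3 - <<'E'
from h import *
s=ctrl.read_state();T=Ro.from_euler('xyz',s['tool_rot']).as_matrix()
print(s['clock'],s['eef_pos'],T,s['qpos'],s['force'])
img('wrist','w1.png')
for l in ['carrier','carrier_grip']:
    for r in ctrl.mark_of(l,'wrist'): print(l,r['point'],r['conf'])
E
```

```text
0.9 [170.6902 627.1948 231.3302] [[-0.     -0.9649  0.2627]
 [ 0.      0.2627  0.9649]
 [-1.      0.0001  0.    ]] [-1.3708  0.6284  0.0385  1.5174 -0.027   0.9963 -0.02  ] [-0.1561  0.5097 -0.6144]
carrier [110.5, 274.7] 0.95
carrier_grip [86.3, 287.4] 0.76
```

View pics/w1.png

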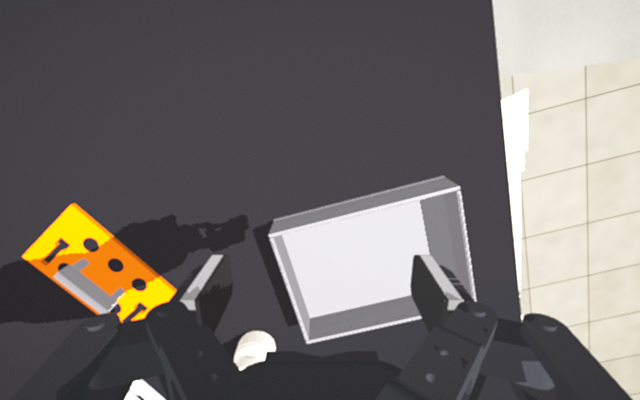

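All seven keys are needed, so nothing moved (the view is unchanged: orange look-alike at (100,265), tray at (365,260)). I'll resend with full rows.

Call:
servo_tool([
  {"dx":0,"dy":-0.054,"dz":-0.045,"wx":0,"wy":0,"wz":0,"fingers":0},
  {"dx":0,"dy":-0.054,"dz":-0.045,"wx":0,"wy":0,"wz":0,"fingers":0},
  {"dx":0,"dy":-0.054,"dz":-0.045,"wx":0,"wy":0,"wz":0,"fingers":0},
  {"dx":0,"dy":-0.054,"dz":-0.045,"wx":0,"wy":0,"wz":0,"fingers":0},
  {"dx":0,"dy":-0.054,"dz":-0.045,"wx":0,"wy":0,"wz":0,"fingers":0},
])

```text
clock: 1.68
eef_pos: [322.8, 409.9, 231.6]
tool_rot: [-0.508, 1.57, 0.797]
force: [0.1, 0.3, 0.3]
width: 85.5
```

Call:
servo_tool([
  {"dx":0,"dy":-0.054,"dz":-0.045,"wx":0,"wy":0,"wz":0,"fingers":0},
  {"dx":0,"dy":-0.054,"dz":-0.045,"wx":0,"wy":0,"wz":0,"fingers":0},
  {"dx":0,"dy":-0.054,"dz":-0.045,"wx":0,"wy":0,"wz":0,"fingers":0},
  {"dx":0,"dy":-0.054,"dz":-0.045,"wx":0,"wy":0,"wz":0,"fingers":0},
  {"dx":0,"dy":-0.054,"dz":-0.045,"wx":0,"wy":0,"wz":0,"fingers":0},
])

```text
clock: 2.3
eef_pos: [473.9, 193.8, 231.6]
tool_rot: [-0.705, 1.57, 0.6]
force: [0.3, 0.5, 0.3]
width: 85.4
```

Call:
servo_tool([
  {"dx":0,"dy":0,"dz":0,"wx":1,"wy":0,"wz":0,"fingers":0},
  {"dx":0,"dy":0,"dz":0,"wx":1,"wy":0,"wz":0,"fingers":0},
  {"dx":0,"dy":0,"dz":0,"wx":1,"wy":0,"wz":0,"fingers":0},
  {"dx":0,"dy":0,"dz":0,"wx":1,"wy":0,"wz":0,"fingers":0},
  {"dx":0,"dy":0,"dz":0,"wx":1,"wy":0,"wz":0,"fingers":0},
])

```text
clock: 2.92
eef_pos: [472.9, 195.2, 231.5]
tool_rot: [-0.08, 1.57, 0.697]
force: [-1.3, -0.1, -0.3]
width: 85.4
```

Call:
servo_tool([
  {"dx":0,"dy":0,"dz":0,"wx":1,"wy":0,"wz":0,"fingers":0},
  {"dx":0,"dy":0,"dz":0,"wx":1,"wy":0,"wz":0,"fingers":0},
  {"dx":0,"dy":0,"dz":0,"wx":1,"wy":0,"wz":0,"fingers":0},
  {"dx":0,"dy":0,"dz":0,"wx":0.9,"wy":0,"wz":0,"fingers":0},
  {"dx":0,"dy":0,"dz":0,"wx":0,"wy":0,"wz":0,"fingers":0},
])

```text
clock: 3.55
eef_pos: [472.9, 195.3, 231.4]
tool_rot: [-0.738, 1.571, -0.364]
force: [-1.2, -0.9, -0.1]
width: 85.3
```

```bash
python3 - <<'E'
from h import *
s=ctrl.read_state();T=Ro.from_euler('xyz',s['tool_rot']).as_matrix()
print(s['clock'],s['eef_pos'],T,s['qpos'],s['force'])
img('wrist','w2.png')
for l in ['carrier','carrier_grip']:
    for r in ctrl.mark_of(l,'wrist'): print(l,r['point'],r['conf'])
E
```

```text
3.55 [472.8691 195.2781 231.3728] [[ 0.0002 -0.3655  0.9308]
 [-0.0001  0.9308  0.3655]
 [-1.     -0.0002  0.0002]] [-0.6749  0.4479  0.3264  1.9052 -0.1912  0.8183  0.127 ] [-1.24   -0.9344 -0.0881]
carrier [321.7, 168.5] 0.97
carrier_grip [323.2, 177.7] 0.79
```

View pics/w2.png

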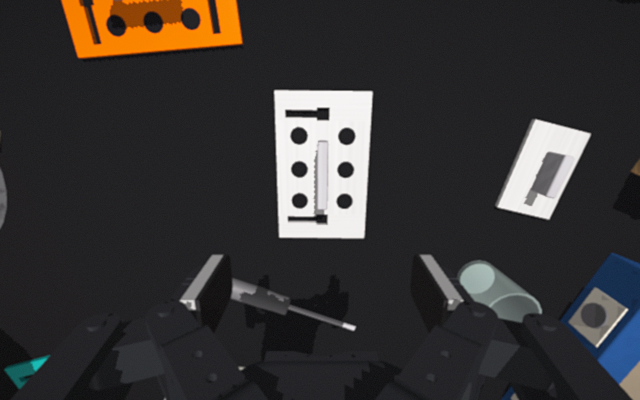

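The silver carrier lies at (322,165), with openings at (322,113) and (322,218), slots to the left and the bar along the column axis. The jaws already point nearly along its x. I'll measure it precisely in the tool frame.

```bash
cat >> h.py <<'E'
def quad(mask):
    c=max(cv2.findContours(mask.astype(np.uint8),cv2.RETR_EXTERNAL,cv2.CHAIN_APPROX_NONE)[0],key=cv2.contourArea)[:,0,:].astype(float)
    b=cv2.boxPoints(cv2.minAreaRect(c.astype(np.float32)))
    ap=cv2.approxPolyDP(c.astype(np.float32).reshape(-1,1,2),8,True)[:,0,:]
    return c,ap
def edgelines(gray,ap,n=60,w=5):
    """subpixel lines along polygon edges by max gradient"""
    L=[]
    g=cv2.GaussianBlur(gray.astype(np.float32),(0,0),0.8)
    for i in range(len(ap)):
        p,q=ap[i],ap[(i+1)%len(ap)];d=(q-p)/np.linalg.norm(q-p);nn=np.array([-d[1],d[0]])
        pts=[]
        for s in np.linspace(.08,.92,n):
            o=p+s*(q-p);tt=np.linspace(-w,w,81)
            P=o+tt[:,None]*nn
            v=cv2.remap(g,P[:,0].astype(np.float32).reshape(1,-1),P[:,1].astype(np.float32).reshape(1,-1),cv2.INTER_LINEAR)[0]
            gr=np.abs(np.gradient(v));k=gr.argmax();
            sl=slice(max(0,k-8),k+9);pts.append(o+nn*(tt[sl]*gr[sl]).sum()/gr[sl].sum())
        vx,vy,x,y=cv2.fitLine(np.array(pts,np.float32),cv2.DIST_HUBER,0,.01,.01).ravel();L.append((np.array([x,y]),np.array([vx,vy])))
    out=[]
    for i in range(len(L)):
        (a,u),(b,v)=L[i-1],L[i]
        s=np.linalg.solve(np.c_[u,-v],b-a);out.append(a+u*s[0])
    return np.array(out)
def tool():
    s=ctrl.read_state();return s,Ro.from_euler('xyz',s['tool_rot']).as_matrix()
E
cat > carr.py <<'E'
from h import *
import sys
s,T=tool();ci=ctrl.camera_info('wrist');a=img('wrist',sys.argv[1])
m=np.zeros(a.shape[:2]);x0,x1,y0,y1=map(int,sys.argv[2:6]);m[y0:y1,x0:x1]=a[y0:y1,x0:x1].min(2)>130
c,ap=quad(m);print('poly',ap)
cor=edgelines(a.mean(2),ap);print('corners',cor)
W=np.array([onz(ci,p,6) for p in cor]);L=[np.linalg.norm(W[i]-W[i-1]) for i in range(4)];print('sides',L)
ctr=W.mean(0)
e=[W[i]-W[i-1] for i in range(4)]
ly=[v if v[1]>0 else -v for v,l in zip(e,L) if l>145]; lx=[v if v[0]>0 else -v for v,l in zip(e,L) if l<145]
yw=[np.arctan2(-v[0],v[1]) for v in ly]+[np.arctan2(v[1],v[0]) for v in lx];print('yaws',yw)
print('ctr',ctr,'yaw',np.mean(yw),'tool yaw',np.arctan2(T[1,2],T[0,2]),'rel in tool',T.T@(ctr-s['eef_pos']))
E
python3 carr.py w3.png 230 420 60 250
```

```text
poly [[274.  90.]
 [279. 236.]
 [362. 238.]
 [372.  92.]]
corners [[273.769   89.3818]
 [278.3522 236.9733]
 [363.9542 238.2879]
 [372.3999  90.9939]]
sides [np.float64(110.43110461047073), np.float64(180.18612847168114), np.float64(110.88587488981896), np.float64(180.34217854863874)]
yaws [np.float64(0.3612162376458235), np.float64(0.3637354386721431), np.float64(0.3589902136616592), np.float64(0.3575971943847377)]
ctr [475.086  193.9889   6.    ] yaw 0.3603847710910909 tool yaw 0.3744632604797279 rel in tool [225.3634  -1.9989   1.6117]
```

Call:
servo_tool([
  {"dx":0,"dy":-0.0027,"dz":0.0021,"wx":0.134,"wy":0,"wz":0,"fingers":0},
  {"dx":0,"dy":0,"dz":0,"wx":0,"wy":0,"wz":0,"fingers":0},
  {"dx":0,"dy":0,"dz":0,"wx":0,"wy":0,"wz":0,"fingers":0},
  {"dx":0,"dy":0,"dz":0,"wx":0,"wy":0,"wz":0,"fingers":0},
])

```text
clock: 4.25
eef_pos: [475.0, 193.8, 231.3]
tool_rot: [2.605, 1.571, 2.964]
force: [1.0, -0.6, 0.1]
width: 85.5
```

```bash
python3 carr.py w4.png 230 420 60 250
```

```text
poly [[369.  88.]
 [272.  89.]
 [279. 236.]
 [364. 234.]]
corners [[369.9382  88.4787]
 [270.9984  88.547 ]
 [278.3608 236.371 ]
 [364.0817 236.4188]]
sides [np.float64(180.30556694896376), np.float64(110.56387493433597), np.float64(180.16974446018978), np.float64(110.85544932089338)]
yaws [np.float64(0.3645845050431013), np.float64(0.36297036762453183), np.float64(0.35960371029246924), np.float64(0.3583894529521112)]
ctr [475.2047 193.6988   6.    ] yaw 0.36138700897805337 tool yaw 0.359068675784013 rel in tool [225.2697  -0.2126   0.1434]
```

Call:
servo_tool([
  {"dx":0.06,"dy":0,"dz":0,"wx":0,"wy":0,"wz":0,"fingers":0},
  {"dx":0.06,"dy":0,"dz":0,"wx":0,"wy":0,"wz":0,"fingers":0},
  {"dx":0.06,"dy":0,"dz":0,"wx":0,"wy":0,"wz":0,"fingers":0},
  {"dx":0.06,"dy":0,"dz":0,"wx":0,"wy":0,"wz":0,"fingers":0},
  {"dx":0.025,"dy":0,"dz":0,"wx":0,"wy":0,"wz":0,"fingers":0},
])

```text
clock: 4.92
eef_pos: [473.7, 193.4, 30.1]
tool_rot: [-3.14, 1.567, -2.781]
force: [-0.5, 0.1, 0.9]
width: 85.2
```

Call:
servo_tool([
  {"dx":0.02,"dy":0,"dz":0,"wx":0,"wy":0,"wz":0,"fingers":0},
  {"dx":0,"dy":0,"dz":0,"wx":0,"wy":0,"wz":0,"fingers":0},
  {"dx":0,"dy":0,"dz":0,"wx":0,"wy":0,"wz":0,"fingers":0},
])

```text
clock: 5.3
eef_pos: [475.6, 194.1, 18.3]
tool_rot: [0.02, 1.569, 0.379]
force: [0.1, 0.4, 0.6]
width: 85.5
```

```bash
python3 - <<'E'
from h import *
s,T=tool();print(s['clock'],s['eef_pos'],np.arctan2(T[1,2],T[0,2]),s['force'])
img('wrist','w5.png')
E
```

```text
5.3 [475.6481 194.0539  18.2664] 0.35896959945796664 [0.0883 0.4463 0.5509]
```

View pics/w5.png

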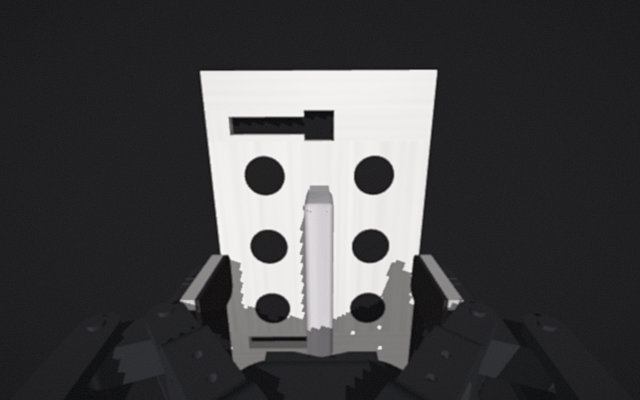

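The bar stands centred between the open fingers (column 318, rows 190–350). Closing.

Call:
servo_tool([
  {"dx":0,"dy":0,"dz":0,"wx":0,"wy":0,"wz":0,"fingers":1},
  {"dx":0,"dy":0,"dz":0,"wx":0,"wy":0,"wz":0,"fingers":1},
  {"dx":0,"dy":0,"dz":0,"wx":0,"wy":0,"wz":0,"fingers":1},
  {"dx":0,"dy":0,"dz":0,"wx":0,"wy":0,"wz":0,"fingers":1},
  {"dx":0,"dy":0,"dz":0,"wx":0,"wy":0,"wz":0,"fingers":1},
])

```text
clock: 5.98
eef_pos: [475.1, 193.9, 17.8]
tool_rot: [0.906, 1.571, 1.265]
force: [-1.2, -0.5, 3.9]
width: 10.8
```

Call:
servo_tool([
  {"dx":0,"dy":0,"dz":0,"wx":0,"wy":0,"wz":0,"fingers":1},
  {"dx":0,"dy":0,"dz":0,"wx":0,"wy":0,"wz":0,"fingers":1},
  {"dx":0,"dy":0,"dz":0,"wx":0,"wy":0,"wz":0,"fingers":1},
])

```text
clock: 6.35
eef_pos: [475.1, 193.9, 17.8]
tool_rot: [0.604, 1.571, 0.963]
force: [-1.4, -0.1, 6.1]
width: 11.0
```

Gripped (11 mm). The held plate would hide the pins from the wrist camera, and the fit has only about 1 mm clearance. So I'll let go once, look at the now jaw-centred carrier, then look at the pins from the same relative pose so that calibration errors cancel.

Call:
servo_tool([
  {"dx":0,"dy":0,"dz":0,"wx":0,"wy":0,"wz":0,"fingers":0},
  {"dx":0,"dy":0,"dz":0,"wx":0,"wy":0,"wz":0,"fingers":0},
  {"dx":0,"dy":0,"dz":0,"wx":0,"wy":0,"wz":0,"fingers":0},
  {"dx":-0.02,"dy":0,"dz":0,"wx":0,"wy":0,"wz":0,"fingers":0},
  {"dx":-0.065,"dy":0,"dz":0,"wx":0,"wy":0,"wz":0,"fingers":0},
])

```text
clock: 6.98
eef_pos: [473.6, 193.2, 81.0]
tool_rot: [-3.103, 1.566, -2.744]
force: [0.5, 0.7, -0.2]
width: 85.3
```

Call:
servo_tool([
  {"dx":-0.07,"dy":0,"dz":0,"wx":0,"wy":0,"wz":0,"fingers":0},
  {"dx":-0.07,"dy":0,"dz":0,"wx":0,"wy":0,"wz":0,"fingers":0},
  {"dx":-0.06,"dy":0,"dz":0,"wx":0,"wy":0,"wz":0,"fingers":0},
  {"dx":0,"dy":0,"dz":0,"wx":0,"wy":0,"wz":0,"fingers":0},
  {"dx":0,"dy":0,"dz":0,"wx":0,"wy":0,"wz":0,"fingers":0},
])

```text
clock: 7.6
eef_pos: [474.4, 193.8, 231.5]
tool_rot: [1.906, 1.57, 2.265]
force: [0.6, 0.1, 0.1]
width: 85.5
```

Call:
servo_tool([
  {"dx":0,"dy":0,"dz":0,"wx":0,"wy":0,"wz":0,"fingers":0},
  {"dx":0,"dy":0,"dz":0,"wx":0,"wy":0,"wz":0,"fingers":0},
  {"dx":0,"dy":0,"dz":0,"wx":0,"wy":0,"wz":0,"fingers":0},
])

```text
clock: 7.98
eef_pos: [474.8, 193.6, 230.6]
tool_rot: [-2.95, 1.569, -2.591]
force: [-0.3, 0.2, -0.7]
width: 85.2
```

```bash
python3 carr.py w6.png 230 420 60 250; python3 - <<'E'
from h import *
s,T=tool();print(s['clock'],s['eef_pos'],T,s['qpos'])
a=cv2.imread('pics/w6.png');cv2.imwrite('pics/w6c.png',cv2.resize(a[80:245,260:380],None,fx=3.5,fy=3.5,interpolation=cv2.INTER_CUBIC))
E
```

```text
poly [[273.  89.]
 [279. 235.]
 [364. 236.]
 [370.  88.]]
corners [[271.8783  88.8274]
 [278.842  236.3167]
 [364.5197 236.2609]
 [371.1594  87.2085]]
sides [np.float64(110.70295579736162), np.float64(179.52835385078237), np.float64(110.60074205505755), np.float64(181.07286525862827)]
yaws [np.float64(0.36073943901364847), np.float64(0.3602284117932124), np.float64(0.3739832148279899), np.float64(0.3600305332715112)]
ctr [475.3572 194.0404   6.    ] yaw 0.36374539972659053 tool yaw 0.3587480012769899 rel in tool [224.6081   0.27     1.0322]
8.025 [474.8738 193.7082 230.7845] [[-0.0009 -0.3512  0.9363]
 [-0.0006  0.9363  0.3512]
 [-1.     -0.0002 -0.001 ]] [-0.686   0.4537  0.35    1.9021 -0.2064  0.8217  0.1318]
```

View pics/w6c.png

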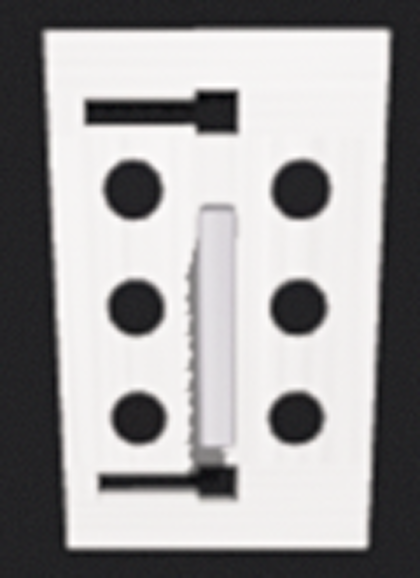

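```bash
cat >> h.py <<'E'
from scipy.optimize import least_squares
F=200/np.tan(np.radians(65.84214171276909)/2);CX,CY=321.0825630026719,198.77612951151013
th=np.arctan2(.3009,.9536)
RC=np.array([[0,0,1],[-np.sin(th),-np.cos(th),0],[np.cos(th),-np.sin(th),0]])  # tool->cam
CT=np.array([-140.99,76.2,-.11])
def tproj(P):
    c=(np.atleast_2d(P)-CT)@RC.T
    return np.c_[CX+F*c[:,0]/c[:,2],CY+F*c[:,1]/c[:,2]]
def tplane(px,h):
    d=np.c_[(np.atleast_2d(px)[:,0]-CX)/F,(np.atleast_2d(px)[:,1]-CY)/F,np.ones(len(np.atleast_2d(px)))]@RC
    return CT+d*((h-CT[0])/d[:,0])[:,None]
def fitplate(cor,hx=55,hy=90,h0=225.3):
    # body coords (bx,by): tool z=cos*bx - sin*by ; tool y = sin*bx+cos*by (tool z ~ body x, tool y ~ body y)
    ob=[]
    for p in cor:
        q=tplane(p,h0)[0];ob.append((hx*np.sign(q[2]-Q[2]) if 0 else (q[2],q[1])))
    ob=np.array(ob);m=ob.mean(0);sg=np.sign(ob-m)*[hx,hy]
    def f(p):
        z=p[0]+np.cos(p[2])*sg[:,0]-np.sin(p[2])*sg[:,1];y=p[1]+np.sin(p[2])*sg[:,0]+np.cos(p[2])*sg[:,1]
        return (tproj(np.c_[np.full(4,p[3]),y,z])-cor).ravel()
    r=least_squares(f,[m[0],m[1],0,h0]);return r.x,r.fun
E
cat > fit.py <<'E'
from h import *
def go(a,box):
    x0,x1,y0,y1=box;m=np.zeros(a.shape[:2]);m[y0:y1,x0:x1]=a[y0:y1,x0:x1].min(2)>130
    c,ap=quad(m)
    ap=edgelines(a.mean(2),ap,w=6);cor=edgelines(a.mean(2),ap,w=3)
    return fitplate(cor)
if __name__=='__main__':
    for f in ['w4.png','w6.png']:
        x,r=go(cv2.imread('pics/'+f)[:,:,::-1],(230,420,60,250));print(f,'z,y,yaw,h',x,'res',r)
    for i in range(3):
        x,r=go(img('wrist','w7%d.png'%i),(230,420,60,250));print('z,y,yaw,h',x,'res',np.abs(r).max())
    s,T=tool();print(s['eef_pos'],np.arctan2(T[1,2],T[0,2]),s['clock'])
E
python3 fit.py
```

```text
w4.png z,y,yaw,h [ -0.3973  -0.2011   0.0033 224.7673] res [-0.166  -0.2027  0.2478 -0.067   0.2176  0.2335 -0.3121  0.0786]
w6.png z,y,yaw,h [  0.5232   0.3679   0.0041 223.6566] res [ 0.0105 -0.6267  0.2861  0.1349  0.1014  0.0558 -0.3451  0.4618]
z,y,yaw,h [  0.3558   0.2537   0.0041 224.0759] res 0.6287330813183303
z,y,yaw,h [  0.2075   0.0699   0.0035 224.2772] res 0.5892180778515836
z,y,yaw,h [  0.0427  -0.1787   0.0008 224.6929] res 0.2999542364696026
[475.0106 193.7936 231.122 ] 0.3588989984515318 8.175
```

```bash
python3 - <<'E'
from h import *
from fit import go
for i in range(7):
    x,r=go(img('wrist','w8%d.png'%i),(230,420,60,250))
    s,T=tool();print('z,y,yaw,h',x,'res',np.abs(r).max(),s['eef_pos'],np.arctan2(T[1,2],T[0,2]),s['clock'],T[:,0])
E
```

```text
z,y,yaw,h [  0.0163  -0.221    0.001  224.845 ] res 0.3111874404469859 [475.0391 193.8133 231.1937] 0.35891752318074205 8.225 [-0.0002 -0.0001 -1.    ]
z,y,yaw,h [ -0.1096  -0.2875   0.001  225.0648] res 0.3578319021775087 [475.0488 193.8389 231.2439] 0.3589546665630634 8.275 [-0.0001 -0.     -1.    ]
z,y,yaw,h [ -0.1106  -0.1317   0.0013 224.6871] res 0.3067984124351142 [475.0305 193.8381 231.2663] 0.3589027672375747 8.325 [-0.0001  0.     -1.    ]
z,y,yaw,h [ -0.1275  -0.2335   0.0009 224.9863] res 0.2827688091086884 [475.0882 193.827  231.3082] 0.3588627641664946 8.375 [ 0.  0. -1.]
z,y,yaw,h [ -0.1698  -0.2359   0.0013 224.8519] res 0.3093500860651375 [475.038  193.8515 231.3323] 0.35893824799615115 8.425 [ 0.      0.0001 -1.    ]
z,y,yaw,h [ -0.1813  -0.238    0.0007 224.8718] res 0.25888647814554133 [475.0523 193.8387 231.3321] 0.35894394216504294 8.475 [ 0.  0. -1.]
z,y,yaw,h [ -0.1693  -0.1949   0.0015 224.8551] res 0.27738874595917196 [475.0587 193.8474 231.3381] 0.35893588327838766 8.525 [ 0.0001  0.0001 -1.    ]
```

The carrier now sits at tool (z −0.17, y −0.22, yaw 0.001) as seen, with the jaws centring it. Next is the same view over the pins.

Call:
servo_tool([
  {"dx":-0.0089,"dy":-0.0563,"dz":-0.0214,"wx":0,"wy":0,"wz":0,"fingers":0},
  {"dx":-0.0089,"dy":-0.0563,"dz":-0.0214,"wx":0,"wy":0,"wz":0,"fingers":0},
  {"dx":-0.0089,"dy":-0.0563,"dz":-0.0214,"wx":0,"wy":0,"wz":0,"fingers":0},
  {"dx":-0.0089,"dy":-0.0563,"dz":-0.0214,"wx":0,"wy":0,"wz":0,"fingers":0},
  {"dx":-0.0089,"dy":-0.0563,"dz":-0.0214,"wx":0,"wy":0,"wz":0,"fingers":0},
])

```text
clock: 9.15
eef_pos: [474.0, -33.4, 265.1]
tool_rot: [-0.15, 1.57, 0.209]
force: [0.4, -0.4, 0.5]
width: 85.9
```

Call:
servo_tool([
  {"dx":-0.0089,"dy":-0.0563,"dz":-0.0214,"wx":0,"wy":0,"wz":0,"fingers":0},
  {"dx":-0.0089,"dy":-0.0563,"dz":-0.0214,"wx":0,"wy":0,"wz":0,"fingers":0},
  {"dx":-0.0089,"dy":-0.0563,"dz":-0.0214,"wx":0,"wy":0,"wz":0,"fingers":0},
  {"dx":-0.0089,"dy":-0.0563,"dz":-0.0214,"wx":0,"wy":0,"wz":0,"fingers":0},
  {"dx":-0.0089,"dy":-0.0563,"dz":-0.0214,"wx":0,"wy":0,"wz":0,"fingers":0},
])

```text
clock: 9.78
eef_pos: [473.0, -259.2, 298.3]
tool_rot: [0.076, 1.57, 0.435]
force: [0.5, 0.3, -0.2]
width: 85.4
```

Call:
servo_tool([
  {"dx":0,"dy":0,"dz":0,"wx":0.6,"wy":0,"wz":0,"fingers":0},
  {"dx":0,"dy":0,"dz":0,"wx":0,"wy":0,"wz":0,"fingers":0},
  {"dx":0,"dy":0,"dz":0,"wx":0,"wy":0,"wz":0,"fingers":0},
  {"dx":0,"dy":0,"dz":0,"wx":0,"wy":0,"wz":0,"fingers":0},
  {"dx":0,"dy":0,"dz":0,"wx":0,"wy":0,"wz":0,"fingers":0},
])

```text
clock: 10.4
eef_pos: [473.2, -257.4, 298.1]
tool_rot: [1.224, 1.571, 1.521]
force: [0.1, -0.3, -0.5]
width: 85.8
```

```bash
python3 - <<'E'
from h import *
a=img('wrist','p1.png')
s,T=tool();print(s['eef_pos'],np.arctan2(T[1,2],T[0,2]),s['clock'],T[:,0],s['qpos'])
E
```

```text
[ 473.2016 -257.5201  298.0665] 0.29699922433009224 10.45 [ 0.      0.0001 -1.    ] [ 0.1341  0.4244  0.456   1.7488 -0.2148  1.0179  0.9655]
```

View pics/p1.png

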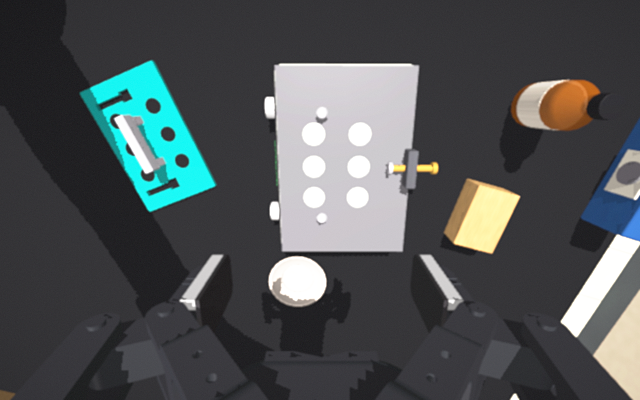

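Pins show at (321,113) and (321,218), with the stop pad at (390,168), the panel knobs at left and six pale discs on the deck. Locating the heads to subpixel.

```bash
python3 - <<'E'
from h import *
for i in range(3):
    a=img('wrist','p2%d.png'%i)
    P=[]
    for cx,cy in [(321,113),(321,218)]:
        g=a[cy-9:cy+10,cx-9:cx+10].mean(2)
        bg=np.median(np.r_[g[0],g[-1],g[:,0],g[:,-1]]); w=np.clip(g-bg-15,0,None)
        n,lab,st,ce=cv2.connectedComponentsWithStats((w>0).astype(np.uint8));k=lab[9,9]; w=(lab==k)
        yy,xx=np.mgrid[-9:10,-9:10]; P.append((cx+(xx*w).sum()/w.sum(),cy+(yy*w).sum()/w.sum())); 
        if i==2: print(bg,st[k])
    Q=tplane(P,225.3);d=Q[0]-Q[1]
    print(np.array(P),'mid z,y',Q.mean(0)[2],Q.mean(0)[1],'yaw',np.arctan2(-d[2],d[1]),np.linalg.norm(d))
s,T=tool();print(s['eef_pos'],np.arctan2(T[1,2],T[0,2]),s['clock'])
a=cv2.imread('pics/p22.png');
o=np.hstack([cv2.resize(a[98:130,303:343],None,fx=9,fy=9,interpolation=cv2.INTER_CUBIC),cv2.resize(a[202:234,303:343],None,fx=9,fy=9,interpolation=cv2.INTER_CUBIC)])
cv2.imwrite('pics/p2c.png',o)
b=cv2.imread('pics/w86.png');
o=np.hstack([cv2.resize(b[98:130,303:343],None,fx=9,fy=9,interpolation=cv2.INTER_CUBIC),cv2.resize(b[202:234,303:343],None,fx=9,fy=9,interpolation=cv2.INTER_CUBIC)])
cv2.imwrite('pics/w8c.png',o)
E
```

```text
[[321.6311 111.7379]
 [321.4048 217.2262]] mid z,y 0.4073234452882736 0.47039751129400287 yaw -0.0016934576980240903 128.73597377632896
[[321.6168 111.6449]
 [321.3929 217.0952]] mid z,y 0.39159329084629346 0.6101968179749377 yaw -0.0016852779389886809 128.66089312829538
211.0 [  4   2  12  12 106]
205.33333333333334 [ 5  3 10 11 82]
[[321.7547 111.5943]
 [321.5    217.    ]] mid z,y 0.5381528776373311 0.702438638662727 yaw -0.0018549900761868487 128.58752884179236
[ 473.1405 -257.7535  298.0571] 0.29644729522783375 10.6
```

View pics/p2c.png

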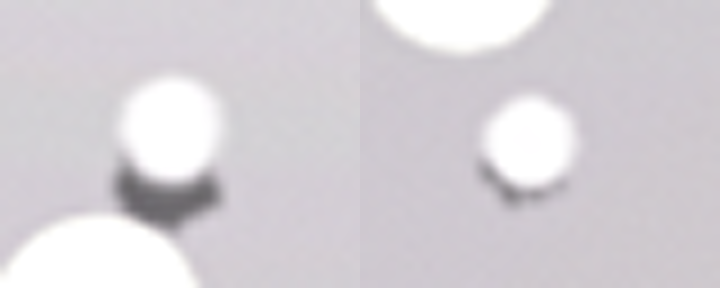

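View pics/w8c.png

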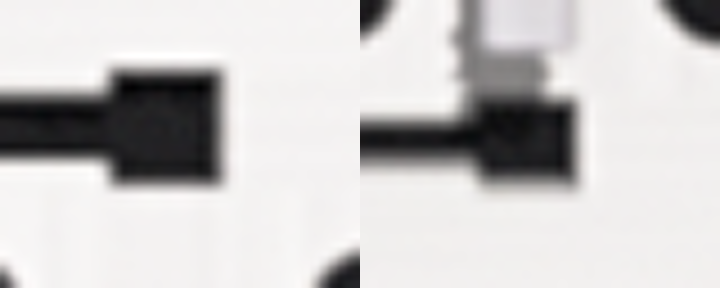

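```bash
cat > pins.py <<'E'
from h import *
R=[]
for i in range(4):
    a=img('wrist','p3%d.png'%i);P=[]
    for cx,cy in [(321,112),(321,217)]:
        g=a[cy-10:cy+11,cx-10:cx+11].mean(2).astype(np.float32);g=cv2.resize(g,None,fx=8,fy=8,interpolation=cv2.INTER_CUBIC)
        bg=208;n,lab,st,ce=cv2.connectedComponentsWithStats((g>232).astype(np.uint8));k=lab[84,84]
        P.append(((ce[k]+.5)/8-.5+[cx-10,cy-10])); 
    sol=least_squares(lambda h:np.linalg.norm(np.diff(tplane(P,h[0]),axis=0))-130,[227.]).x[0]
    Q=tplane(P,sol);d=Q[0]-Q[1];s,T=tool()
    print(np.array(P).ravel(),'h',sol,'mid z,y',Q.mean(0)[2],Q.mean(0)[1],'yaw',np.arctan2(-d[2],d[1]),s['eef_pos'],np.arctan2(T[1,2],T[0,2]),s['clock'])
E
python3 pins.py
```

```text
[321.6351 111.5451 321.5141 217.0941] h 228.80212653442948 mid z,y 0.48448525615096655 -0.05634896890214236 yaw -0.0006521112625107266 [ 473.1211 -257.8182  298.0539] 0.2963184999069862 10.65
[321.63   111.4699 321.5232 217.0526] h 228.725934043892 mid z,y 0.4871894342565157 0.029354133480410383 yaw -0.0005176412015856946 [ 473.077  -257.8934  298.0291] 0.296180578418054 10.7
[321.642  111.4548 321.5298 217.0337] h 228.75179360806 mid z,y 0.4983451500261382 0.04533811761660189 yaw -0.0005588297516715984 [ 473.0941 -257.8636  298.0357] 0.2961470029352396 10.75
[321.6389 111.4597 321.5285 217.0287] h 228.7866658400872 mid z,y 0.49575923621978885 0.03883840713830722 yaw -0.0005441680572468036 [ 473.1012 -257.8928  298.0488] 0.29612528064327137 10.8
```

Call:
servo_tool([
  {"dx":0,"dy":0,"dz":0,"wx":-0.6,"wy":0,"wz":0,"fingers":0},
  {"dx":0.0089,"dy":0.0563,"dz":0.0214,"wx":0,"wy":0,"wz":0,"fingers":0},
  {"dx":0.0089,"dy":0.0563,"dz":0.0214,"wx":0,"wy":0,"wz":0,"fingers":0},
  {"dx":0.0089,"dy":0.0563,"dz":0.0214,"wx":0,"wy":0,"wz":0,"fingers":0},
  {"dx":0.0089,"dy":0.0563,"dz":0.0214,"wx":0,"wy":0,"wz":0,"fingers":0},
])

```text
clock: 11.42
eef_pos: [473.9, -75.8, 271.3]
tool_rot: [-0.251, 1.57, 0.107]
force: [0.6, 0.0, -0.1]
width: 85.4
```

Call:
servo_tool([
  {"dx":0.0089,"dy":0.0563,"dz":0.0214,"wx":0,"wy":0,"wz":0,"fingers":0},
  {"dx":0.0089,"dy":0.0563,"dz":0.0214,"wx":0,"wy":0,"wz":0,"fingers":0},
  {"dx":0.0089,"dy":0.0563,"dz":0.0214,"wx":0,"wy":0,"wz":0,"fingers":0},
  {"dx":0.0089,"dy":0.0563,"dz":0.0214,"wx":0,"wy":0,"wz":0,"fingers":0},
  {"dx":0.0089,"dy":0.0563,"dz":0.0214,"wx":0,"wy":0,"wz":0,"fingers":0},
])

```text
clock: 12.05
eef_pos: [474.9, 150.1, 237.9]
tool_rot: [-0.069, 1.57, 0.29]
force: [0.5, -0.0, 0.1]
width: 85.6
```

Call:
servo_tool([
  {"dx":0.0089,"dy":0.0563,"dz":0.0214,"wx":0,"wy":0,"wz":0,"fingers":0},
  {"dx":0.06,"dy":0,"dz":0,"wx":0,"wy":0,"wz":0,"fingers":0},
  {"dx":0.06,"dy":0,"dz":0,"wx":0,"wy":0,"wz":0,"fingers":0},
  {"dx":0.06,"dy":0,"dz":0,"wx":0,"wy":0,"wz":0,"fingers":0},
  {"dx":0.02,"dy":0,"dz":0,"wx":0,"wy":0,"wz":0,"fingers":0},
])

```text
clock: 12.68
eef_pos: [473.7, 193.3, 79.2]
tool_rot: [-3.104, 1.567, -2.745]
force: [-0.1, -0.1, 0.3]
width: 85.4
```

Call:
servo_tool([
  {"dx":0,"dy":0,"dz":0,"wx":0,"wy":0,"wz":0,"fingers":0},
  {"dx":0,"dy":0,"dz":0,"wx":0,"wy":0,"wz":0,"fingers":0},
  {"dx":0,"dy":0,"dz":0,"wx":0,"wy":0,"wz":0,"fingers":0},
  {"dx":0,"dy":0,"dz":0,"wx":0,"wy":0,"wz":0,"fingers":0},
])

```text
clock: 13.18
eef_pos: [475.6, 194.2, 82.3]
tool_rot: [0.154, 1.569, 0.514]
force: [0.2, 0.2, 0.2]
width: 85.2
```

```bash
python3 - <<'E'
from h import *
s,T=tool();print(s['eef_pos'],np.arctan2(T[1,2],T[0,2]),s['clock'],T[:,0],s['width'])
E
```

```text
[475.6093 194.185   82.2565] 0.3590644584440883 13.175 [ 0.0016  0.0009 -1.    ] 85.24422217813687
```

Call:
servo_tool([
  {"dx":0.04,"dy":0,"dz":0,"wx":0,"wy":0,"wz":0,"fingers":0},
  {"dx":0.035,"dy":0,"dz":0,"wx":0,"wy":0,"wz":0,"fingers":0},
  {"dx":0.01,"dy":0,"dz":0,"wx":0,"wy":0,"wz":0,"fingers":0},
  {"dx":0,"dy":0,"dz":0,"wx":0,"wy":0,"wz":0,"fingers":0},
  {"dx":0,"dy":0,"dz":0,"wx":0,"wy":0,"wz":0,"fingers":0},
])

```text
clock: 13.8
eef_pos: [475.7, 194.1, 18.5]
tool_rot: [0.013, 1.569, 0.372]
force: [-0.2, -0.6, 0.8]
width: 85.4
```

Call:
servo_tool([
  {"dx":0,"dy":0,"dz":0,"wx":0,"wy":0,"wz":0,"fingers":0},
  {"dx":0,"dy":0,"dz":0,"wx":0,"wy":0,"wz":0,"fingers":0},
  {"dx":0,"dy":0,"dz":0,"wx":0,"wy":0,"wz":0,"fingers":1},
  {"dx":0,"dy":0,"dz":0,"wx":0,"wy":0,"wz":0,"fingers":1},
  {"dx":0,"dy":0,"dz":0,"wx":0,"wy":0,"wz":0,"fingers":1},
])

```text
clock: 14.42
eef_pos: [475.0, 193.8, 17.5]
tool_rot: [2.566, 1.571, 2.925]
force: [0.2, -0.6, 0.2]
width: 32.1
```

Call:
servo_tool([
  {"dx":0,"dy":0,"dz":0,"wx":0,"wy":0,"wz":0,"fingers":1},
  {"dx":0,"dy":0,"dz":0,"wx":0,"wy":0,"wz":0,"fingers":1},
  {"dx":0,"dy":0,"dz":0,"wx":0,"wy":0,"wz":0,"fingers":1},
  {"dx":0,"dy":0,"dz":0,"wx":0,"wy":0,"wz":0,"fingers":1},
])

```text
clock: 14.92
eef_pos: [475.1, 193.9, 17.7]
tool_rot: [0.229, 1.571, 0.588]
force: [-0.6, 0.2, 1.6]
width: 11.0
```

```bash
python3 - <<'E'
from h import *
s,T=tool();print(s['eef_pos'],np.arctan2(T[1,2],T[0,2]),s['clock'],T[:,0],s['width'],s['force'],s['torque'])
E
```

```text
[475.1217 193.8729  17.6552] 0.3589154609919311 14.925 [ 0.0002  0.0001 -1.    ] 11.040733481215907 [-0.6231  0.2035  1.5531] [-0.0591  0.0713 -0.0568]
```

Call:
servo_tool([
  {"dx":-0.01,"dy":0,"dz":0,"wx":0,"wy":0,"wz":0,"fingers":1},
  {"dx":-0.02,"dy":0,"dz":0,"wx":0,"wy":0,"wz":0,"fingers":1},
  {"dx":-0.04,"dy":0,"dz":0,"wx":0,"wy":0,"wz":0,"fingers":1},
  {"dx":-0.05,"dy":0,"dz":0,"wx":0,"wy":0,"wz":0,"fingers":1},
  {"dx":-0.04,"dy":0,"dz":0,"wx":0,"wy":0,"wz":0,"fingers":1},
])

```text
clock: 15.55
eef_pos: [474.9, 193.8, 139.6]
tool_rot: [0.191, 1.57, 0.55]
force: [0.4, 0.5, -5.2]
width: 11.0
```

Call:
servo_tool([
  {"dx":-0.025,"dy":0,"dz":0,"wx":0,"wy":0,"wz":0,"fingers":1},
  {"dx":-0.015,"dy":0,"dz":0,"wx":0,"wy":0,"wz":0,"fingers":1},
  {"dx":0,"dy":0,"dz":0,"wx":0,"wy":0,"wz":0,"fingers":1},
  {"dx":0,"dy":0,"dz":0,"wx":0,"wy":0,"wz":0,"fingers":1},
])

```text
clock: 16.05
eef_pos: [474.4, 193.7, 166.9]
tool_rot: [-3.119, 1.569, -2.76]
force: [0.1, -1.0, -5.2]
width: 11.2
```

```bash
python3 - <<'E'
from h import *
img('wrist','w9.png')
s,T=tool();print(s['eef_pos'],np.arctan2(T[1,2],T[0,2]),s['clock'],T[:,0],s['width'],s['force'],s['torque'])
E
```

```text
[474.3068 193.5823 166.7364] 0.35890093622716934 16.1 [-0.0018 -0.0008 -1.    ] 11.018673464884587 [-0.644  -0.6862 -5.7976] [-0.0118 -0.0141 -0.0055]
```

View pics/w9.png

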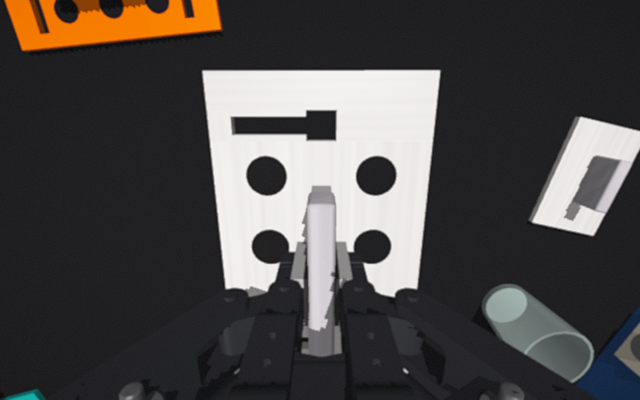

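The carrier hangs level in the jaws (opening at (322,125)) and weighs about 5.6 N. Carrying it over.

Call:
servo_tool([
  {"dx":0,"dy":-0.0257,"dz":-0.0094,"wx":0,"wy":0,"wz":0,"fingers":1},
  {"dx":0,"dy":-0.051,"dz":-0.0194,"wx":0,"wy":0,"wz":0,"fingers":1},
  {"dx":0,"dy":-0.051,"dz":-0.0194,"wx":0,"wy":0,"wz":0,"fingers":1},
  {"dx":0,"dy":-0.051,"dz":-0.0194,"wx":0,"wy":0,"wz":0,"fingers":1},
  {"dx":0,"dy":-0.051,"dz":-0.0194,"wx":0,"wy":0,"wz":0,"fingers":1},
])

```text
clock: 16.73
eef_pos: [473.7, 6.9, 167.2]
tool_rot: [-2.853, 1.57, -2.496]
force: [-0.1, -0.2, -5.2]
width: 10.6
```

Call:
servo_tool([
  {"dx":0,"dy":-0.051,"dz":-0.0194,"wx":0,"wy":0,"wz":0,"fingers":1},
  {"dx":0,"dy":-0.051,"dz":-0.0194,"wx":0,"wy":0,"wz":0,"fingers":1},
  {"dx":0,"dy":-0.051,"dz":-0.0194,"wx":0,"wy":0,"wz":0,"fingers":1},
  {"dx":0,"dy":-0.051,"dz":-0.0194,"wx":0,"wy":0,"wz":0,"fingers":1},
  {"dx":0,"dy":-0.051,"dz":-0.0194,"wx":0,"wy":0,"wz":0,"fingers":1},
])

```text
clock: 17.35
eef_pos: [472.1, -197.4, 167.0]
tool_rot: [2.832, 1.569, -3.094]
force: [2.2, 1.2, -4.6]
width: 11.2
```

Call:
servo_tool([
  {"dx":0,"dy":-0.051,"dz":-0.0194,"wx":0,"wy":0,"wz":0,"fingers":1},
  {"dx":0,"dy":-0.027,"dz":-0.0097,"wx":0,"wy":0,"wz":0,"fingers":1},
  {"dx":0,"dy":0,"dz":0,"wx":0.3,"wy":0,"wz":0,"fingers":1},
  {"dx":0,"dy":0,"dz":0,"wx":0.315,"wy":0,"wz":0,"fingers":1},
  {"dx":0,"dy":0,"dz":0,"wx":0,"wy":0,"wz":0,"fingers":1},
])

```text
clock: 17.98
eef_pos: [473.5, -256.1, 167.3]
tool_rot: [1.949, 1.569, 2.245]
force: [-0.3, -0.4, -5.6]
width: 10.9
```

Call:
servo_tool([
  {"dx":0,"dy":0,"dz":0,"wx":0,"wy":0,"wz":0,"fingers":1},
  {"dx":0,"dy":0,"dz":0,"wx":0,"wy":0,"wz":0,"fingers":1},
  {"dx":0,"dy":0,"dz":0,"wx":0,"wy":0,"wz":0,"fingers":1},
  {"dx":0,"dy":0,"dz":0,"wx":0,"wy":0,"wz":0,"fingers":1},
])

```text
clock: 18.48
eef_pos: [473.7, -257.4, 167.6]
tool_rot: [-1.526, 1.571, -1.231]
force: [0.6, -1.3, -4.6]
width: 11.2
```

```bash
cat > chk.py <<'E'
from h import *
import sys
if len(sys.argv)>1:
    for i in range(1+0): img('wrist',sys.argv[1])
s,T=tool();y=np.arctan2(T[1,2],T[0,2]);e=np.array([473.66,-257.44])-s['eef_pos'][:2]
c,sn=np.cos(y),np.sin(y)
print(s['eef_pos'],'yaw',y,'t',s['clock'],T[:,0],s['width'],'F',s['force'],'M',s['torque'])
print('in tool need dz,dy mm',c*e[0]+sn*e[1],-sn*e[0]+c*e[1],'yaw need',.2945-y,'F along z,y',c*s['force'][0]+sn*s['force'][1],-sn*s['force'][0]+c*s['force'][1])
E
python3 chk.py w10.png
```

```text
[ 473.6672 -257.4204  167.5564] yaw 0.29461654087684747 t 18.525 [ 0.  0. -1.] 10.947509594635942 F [-0.6607 -0.2041 -4.5992] M [-0.0055 -0.0151  0.0101]
in tool need dz,dy mm -0.012624096617083596 -0.016648788177227803 yaw need -0.00011654087684748182 F along z,y -0.6915023265598091 -0.003488191778626193
```

View pics/w10.png

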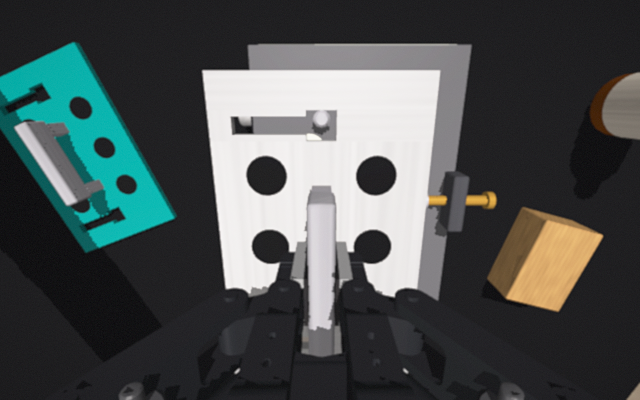

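The +y pin head shows inside its opening at (321,118). I'll descend to about 5 mm above the heads and look again.

Call:
servo_tool([
  {"dx":0.02,"dy":0,"dz":0,"wx":0,"wy":0,"wz":0,"fingers":1},
  {"dx":0.03,"dy":0,"dz":0,"wx":0,"wy":0,"wz":0,"fingers":1},
  {"dx":0.025,"dy":0,"dz":0,"wx":0,"wy":0,"wz":0,"fingers":1},
  {"dx":0.015,"dy":0,"dz":0,"wx":0,"wy":0,"wz":0,"fingers":1},
  {"dx":0.007,"dy":0,"dz":0,"wx":0,"wy":0,"wz":0,"fingers":1},
])

```text
clock: 19.15
eef_pos: [473.2, -257.3, 93.8]
tool_rot: [2.428, 1.57, 2.722]
force: [-0.2, -0.7, -5.5]
width: 10.7
```

Call:
servo_tool([
  {"dx":0,"dy":0,"dz":0,"wx":0,"wy":0,"wz":0,"fingers":1},
  {"dx":0,"dy":0,"dz":0,"wx":0,"wy":0,"wz":0,"fingers":1},
  {"dx":0,"dy":0,"dz":0,"wx":0,"wy":0,"wz":0,"fingers":1},
  {"dx":0,"dy":0,"dz":0,"wx":0,"wy":0,"wz":0,"fingers":1},
  {"dx":0,"dy":0,"dz":0,"wx":0,"wy":0,"wz":0,"fingers":1},
])

```text
clock: 19.77
eef_pos: [473.8, -257.4, 95.0]
tool_rot: [-0.614, 1.57, -0.319]
force: [0.4, 1.0, -4.2]
width: 11.0
```

```bash
python3 chk.py w11.png; python3 - <<'E'
from h import *
img('scene','s11.png')
a=cv2.imread('pics/w11.png');b=cv2.imread('pics/s11.png')
cv2.imwrite('pics/w11c.png',np.hstack([cv2.resize(a[60:180,190:450],(700,323),interpolation=cv2.INTER_CUBIC)]))
cv2.imwrite('pics/s11c.png',cv2.resize(b[170:320,180:350],None,fx=4,fy=4,interpolation=cv2.INTER_CUBIC))
E
```

```text
[ 473.7127 -257.4244   94.9099] yaw 0.2945627781897589 t 19.825 [ 0.0002 -0.     -1.    ] 11.211159586904726 F [-0.3019 -0.0921 -4.5287] M [ 0.0043 -0.0195  0.0003]
in tool need dz,dy mm -0.05497585717423958 0.0003543758423423457 yaw need -6.277818975891636e-05 F along z,y -0.3156071627975644 -0.00046947629653969203
```

View pics/w11c.png

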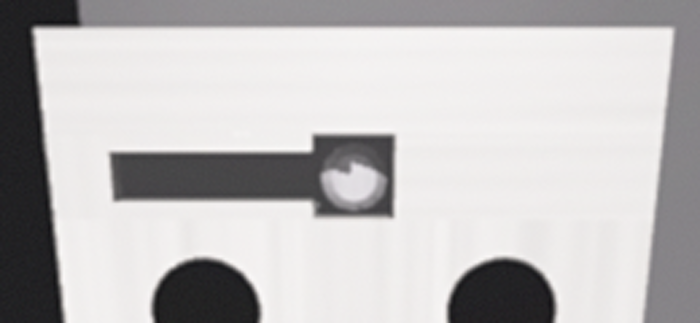

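View pics/s11c.png

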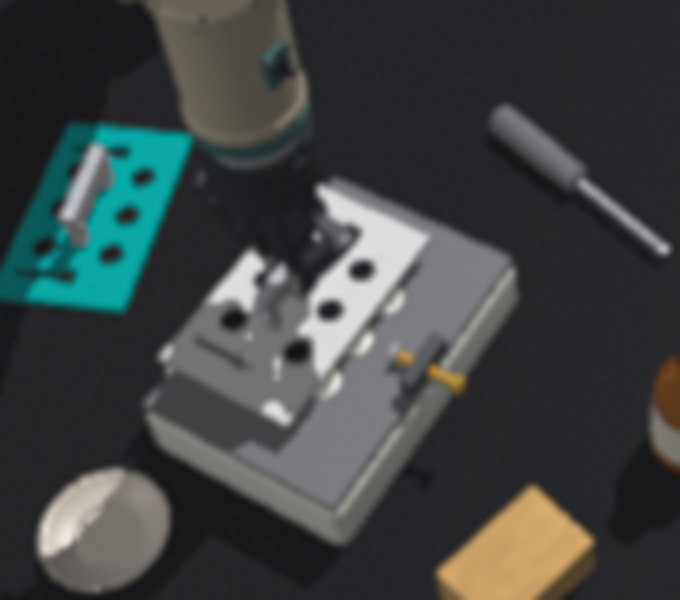

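```bash
python3 - <<'E'
from h import *
a=img('wrist','w12.png')
cv2.imwrite('pics/w12c.png',cv2.resize(a[105:145,295:345][:,:,::-1],None,fx=12,fy=12,interpolation=cv2.INTER_CUBIC))
print(tproj([[11.65,65,0],[17.65,65,0],[22.4,65,0],[25.4,65,0],[27.4,65,0]]))
print(tproj([[11.65,57.5,-7.5],[11.65,72.5,7.5],[17.65,57.5,-7.5],[17.65,72.5,7.5]]))
E
```

```text
[[321.3107 125.663 ]
 [321.3023 124.7618]
 [321.296  124.0943]
 [321.2923 123.6919]
 [321.2898 123.4315]]
[[305.9839 141.3675]
 [337.1092 109.4752]
 [306.5345 139.9066]
 [336.5074 109.1684]]
```

View pics/w12c.png

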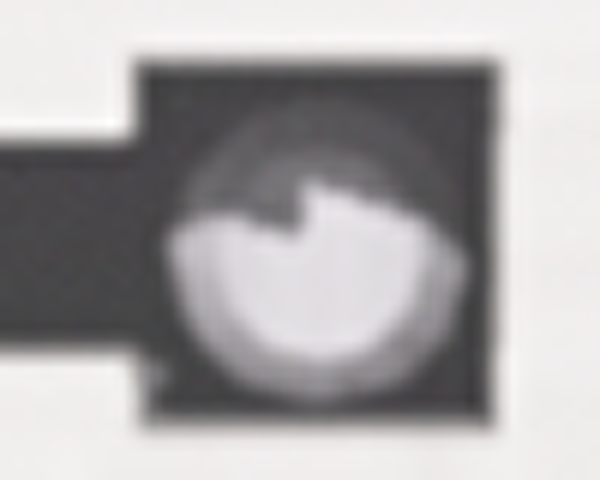

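The head (centre 320.9,125.1 px) is centred in the opening along x. Along y it sits about 0.4–0.5 mm towards −y of the opening's middle after parallax. I'll shift −0.35 mm and descend slowly, watching the force.

Call:
servo_tool([
  {"dx":0.002,"dy":-0.0005,"dz":0,"wx":0,"wy":0,"wz":0,"fingers":1},
  {"dx":0.002,"dy":0,"dz":0,"wx":0,"wy":0,"wz":0,"fingers":1},
  {"dx":0.0015,"dy":0,"dz":0,"wx":0,"wy":0,"wz":0,"fingers":1},
  {"dx":0.0015,"dy":0,"dz":0,"wx":0,"wy":0,"wz":0,"fingers":1},
  {"dx":0,"dy":0,"dz":0,"wx":0,"wy":0,"wz":0,"fingers":1},
])

```text
clock: 20.55
eef_pos: [473.7, -257.7, 89.4]
tool_rot: [2.177, 1.571, 2.471]
force: [-0.8, -0.7, -4.5]
width: 11.2
```

```bash
python3 chk.py
```

```text
[ 473.7314 -257.7398   89.4241] yaw 0.29455848485367375 t 20.55 [-0.0002  0.0001 -1.    ] 11.190853959770143 F [-0.8088 -0.695  -4.5221] M [-0.0445  0.0084  0.0514]
in tool need dz,dy mm 0.01873994594831005 0.30759958027241674 yaw need -5.84848536737681e-05 F along z,y -0.9757118166270141 -0.43021811639625207
```

Call:
servo_tool([
  {"dx":0.0015,"dy":0,"dz":0,"wx":0,"wy":0,"wz":0,"fingers":1},
  {"dx":0.0015,"dy":0,"dz":0,"wx":0,"wy":0,"wz":0,"fingers":1},
  {"dx":0.0015,"dy":0,"dz":0,"wx":0,"wy":0,"wz":0,"fingers":1},
  {"dx":0,"dy":0,"dz":0,"wx":0,"wy":0,"wz":0,"fingers":1},
])

```text
clock: 21.05
eef_pos: [473.7, -257.7, 86.1]
tool_rot: [2.262, 1.571, 2.556]
force: [-0.5, 0.5, -4.5]
width: 11.2
```

```bash
python3 chk.py
```

```text
[ 473.6938 -257.7426   86.063 ] yaw 0.2945184266981132 t 21.05 [-0.0002  0.0001 -1.    ] 11.227283323270141 F [-0.4838  0.4866 -4.5415] M [0.0439 0.0128 0.0067]
in tool need dz,dy mm 0.05545721166932496 0.29937029635637624 yaw need -1.8426698113194195e-05 F along z,y -0.3216646249930428 0.6060936441292114
```

The underside is at 68.4 mm, below the bevels, with no contact force: both heads are through. Continuing down to just above the deck.

Call:
servo_tool([
  {"dx":0.002,"dy":0,"dz":0,"wx":0,"wy":0,"wz":0,"fingers":1},
  {"dx":0.002,"dy":0,"dz":0,"wx":0,"wy":0,"wz":0,"fingers":1},
  {"dx":0.002,"dy":0,"dz":0,"wx":0,"wy":0,"wz":0,"fingers":1},
  {"dx":0.002,"dy":0,"dz":0,"wx":0,"wy":0,"wz":0,"fingers":1},
  {"dx":0,"dy":0,"dz":0,"wx":0,"wy":0,"wz":0,"fingers":1},
])

```text
clock: 21.68
eef_pos: [473.7, -257.7, 80.0]
tool_rot: [2.397, 1.57, 2.692]
force: [0.2, -0.5, -5.6]
width: 11.0
```

```bash
python3 chk.py
```

```text
[ 473.6504 -257.749    80.0193] yaw 0.2945314636132028 t 21.675 [-0.0003  0.0001 -1.    ] 11.006247970481983 F [ 0.1861 -0.4616 -5.6491] M [0.0296 0.0295 0.0259]
in tool need dz,dy mm 0.09890424919207881 0.2928546513752667 yaw need -3.14636132028312e-05 F along z,y 0.04410335362724857 -0.49574631663662516
```

Call:
servo_tool([
  {"dx":0.001,"dy":0,"dz":0,"wx":0,"wy":0,"wz":0,"fingers":1},
  {"dx":0.0008,"dy":0,"dz":0,"wx":0,"wy":0,"wz":0,"fingers":1},
  {"dx":0.0006,"dy":0,"dz":0,"wx":0,"wy":0,"wz":0,"fingers":1},
  {"dx":0,"dy":0,"dz":0,"wx":0,"wy":0,"wz":0,"fingers":1},
  {"dx":0,"dy":0,"dz":0,"wx":0,"wy":0,"wz":0,"fingers":1},
])

```text
clock: 22.3
eef_pos: [473.8, -257.8, 78.4]
tool_rot: [0.806, 1.571, 1.1]
force: [-0.4, -0.1, -4.1]
width: 11.0
```

```bash
python3 chk.py
```

```text
[ 473.7688 -257.7858   78.3794] yaw 0.2945521652669099 t 22.3 [ 0.  0. -1.] 10.954106848446587 F [-0.4157 -0.0877 -4.1241] M [ 0.0173 -0.0077 -0.012 ]
in tool need dz,dy mm -0.003747843963208361 0.3625135800141827 yaw need -5.216526690993151e-05 F along z,y -0.4232748748876439 0.03672547038109607
```

Call:
servo_tool([
  {"dx":0.0005,"dy":0,"dz":0,"wx":0,"wy":0,"wz":0,"fingers":1},
  {"dx":0.0005,"dy":0,"dz":0,"wx":0,"wy":0,"wz":0,"fingers":1},
  {"dx":0,"dy":0,"dz":0,"wx":0,"wy":0,"wz":0,"fingers":1},
  {"dx":0,"dy":0,"dz":0,"wx":0,"wy":0,"wz":0,"fingers":1},
])

```text
clock: 22.8
eef_pos: [473.8, -257.8, 77.7]
tool_rot: [-0.352, 1.571, -0.057]
force: [0.1, 0.6, -3.1]
width: 11.0
```

```bash
python3 chk.py
```

```text
[ 473.7966 -257.8174   77.7041] yaw 0.294458806505228 t 22.8 [ 0.0001 -0.     -1.    ] 11.037972316233564 F [ 0.1045  0.6329 -3.117 ] M [ 0.046   0.0775 -0.0007]
in tool need dz,dy mm -0.02114907474825871 0.40082026473167026 yaw need 4.1193494771996075e-05 F along z,y 0.2837196963650217 0.5752826505563257
```

Call:
servo_tool([
  {"dx":0.0003,"dy":0,"dz":0,"wx":0,"wy":0,"wz":0,"fingers":1},
  {"dx":0,"dy":0,"dz":0,"wx":0,"wy":0,"wz":0,"fingers":1},
  {"dx":0,"dy":0,"dz":0,"wx":0,"wy":0,"wz":0,"fingers":1},
])

```text
clock: 23.18
eef_pos: [473.8, -257.8, 77.7]
tool_rot: [-0.041, 1.571, 0.254]
force: [-1.0, 0.2, 2.4]
width: 11.2
```

```bash
python3 chk.py
```

```text
[ 473.7934 -257.7603   77.6694] yaw 0.2945655320777393 t 23.175 [ 0.0002  0.     -1.    ] 11.202800939834477 F [-1.0182  0.1921  2.3685] M [ 0.1556  0.2682 -0.0258]
in tool need dz,dy mm -0.03464126971579462 0.34523292443592923 yaw need -6.553207773929426e-05 F along z,y -0.9186021823535363 0.4794575421353102
```

On the deck: the wrist vertical force went from −4.5 N to +2.4 N at TCP z 77.7, where 77.65 was expected for flat. I'll check with the cameras before sliding.

```bash
python3 - <<'E'
from h import *
a=img('wrist','w13.png');b=img('scene','s13.png')
A=cv2.resize(a[40:200,180:500][:,:,::-1],(640,320),interpolation=cv2.INTER_CUBIC)
B=cv2.resize(b[200:310,210:320][:,:,::-1],None,fx=2.9,fy=2.9,interpolation=cv2.INTER_CUBIC)[:275]
o=np.zeros((600,640,3),np.uint8);o[:320]=A;o[320:595,:B.shape[1]]=B;cv2.imwrite('pics/c13.png',o)
E
```

```text
(no output)
```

View pics/c13.png

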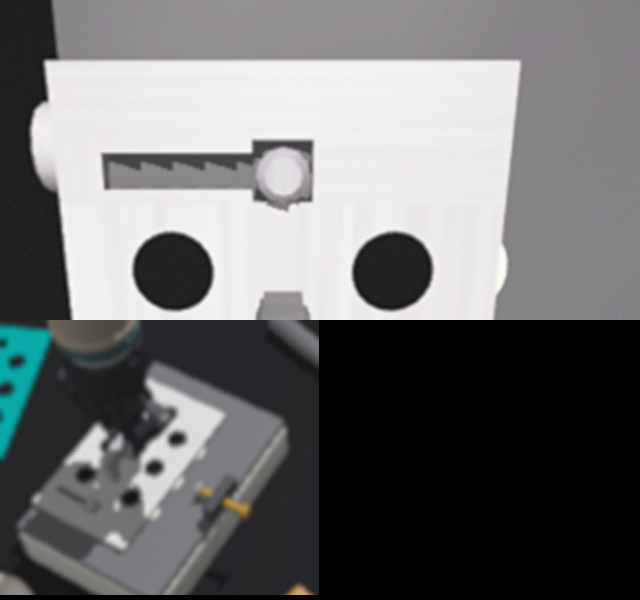

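The head rises through the opening, centred at (321.5,126) px, and the plate lies flush with the deck. Next I'll estimate the gap to the stop pad visually.

```bash
python3 - <<'E'
from h import *
a=cv2.imread('pics/p33.png');b=cv2.imread('pics/w13.png')
A=cv2.resize(a[145:190,370:445],None,fx=8,fy=8,interpolation=cv2.INTER_CUBIC)
B=cv2.resize(b[170:300,400:560],None,fx=3.75,fy=3.75,interpolation=cv2.INTER_CUBIC)[:,:600]
cv2.imwrite('pics/pad.png',A);cv2.imwrite('pics/pad2.png',B)
for z in (60,63,68,75):
    h=298.04-z+.2
    for u in (384,386,388,390): print(z,u,tplane((u,168),h)[0][[2,1]]-[.5,.04])
E
```

```text
60 384 [77.9169 -3.2243]
60 386 [80.4131 -3.2243]
60 388 [82.9092 -3.2243]
60 390 [85.4054 -3.2243]
63 384 [77.2957 -2.5963]
63 386 [79.7721 -2.5963]
63 388 [82.2485 -2.5963]
63 390 [84.725  -2.5963]
68 384 [76.2603 -1.5496]
68 386 [78.7038 -1.5496]
68 388 [81.1474 -1.5496]
68 390 [83.5909 -1.5496]
75 384 [74.8108 -0.0843]
75 386 [77.2083 -0.0843]
75 388 [79.6057 -0.0843]
75 390 [82.0032 -0.0843]
```

View pics/pad.png

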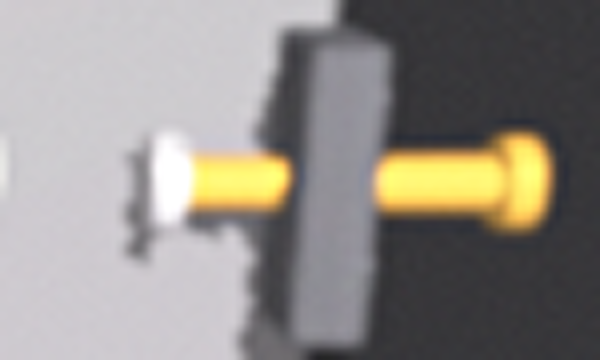

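View pics/pad2.png

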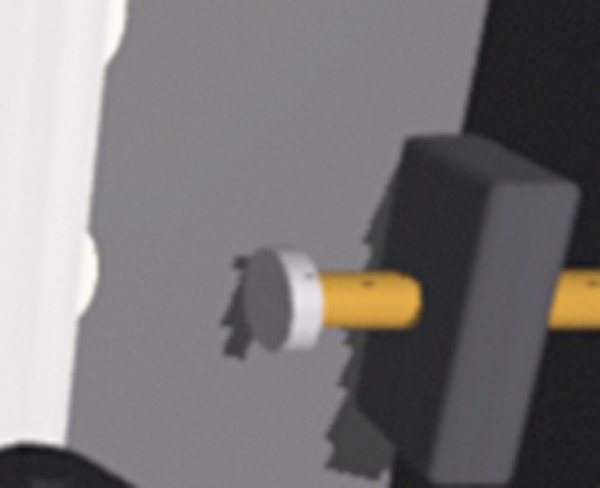

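```bash
python3 - <<'E'
from h import *
print('edge',tplane((421-.4,250),11.65)[0]); 
for z in (66,68,70): print(z,tplane((470.8,249.6),77.67-z)[0])
# from far view: face column at pad top
for u in (388.6,389.0):
  for z in (68,75.5): print('far',u,z,tplane((u,167.5),298.24-z)[0][[2,1]]-[.5,.04])
E
```

```text
edge [11.65   -1.3325 54.3021]
66 [11.67   -1.1008 81.7248]
68 [ 9.67   -0.088  80.6527]
70 [ 7.67    0.9247 79.5806]
far 388.6 68 [81.8396 -0.9289]
far 388.6 75.5 [80.1739  0.6285]
far 389.0 68 [82.3281 -0.9289]
far 389.0 75.5 [80.6525  0.6285]
```

Two views put the pad face at about 80.6–82 mm, so expect contact after roughly 25–27 mm. I'll slide 11 mm first, then look at the forces.

Call:
servo_tool([
  {"dx":0,"dy":0,"dz":0.001,"wx":0,"wy":0,"wz":0,"fingers":1},
  {"dx":0,"dy":0,"dz":0.002,"wx":0,"wy":0,"wz":0,"fingers":1},
  {"dx":0,"dy":0,"dz":0.003,"wx":0,"wy":0,"wz":0,"fingers":1},
  {"dx":0,"dy":0,"dz":0.003,"wx":0,"wy":0,"wz":0,"fingers":1},
  {"dx":0,"dy":0,"dz":0.003,"wx":0,"wy":0,"wz":0,"fingers":1},
])

```text
clock: 23.9
eef_pos: [482.7, -255.6, 77.7]
tool_rot: [-1.224, 1.57, -0.93]
force: [-2.2, -0.9, 5.5]
width: 11.2
```

```bash
python3 chk.py
```

```text
[ 482.7002 -255.633    77.6725] yaw 0.2943645667050124 t 23.9 [ 0.0005 -0.0007 -1.    ] 11.20242776930067 F [-2.1743 -0.8523  5.5152] M [-0.0788  0.4684 -0.0412]
in tool need dz,dy mm -9.175656705492385 0.8936095064640965 yaw need 0.00013543329498760803 F along z,y -2.3280729667227353 -0.18477585635627403
```

Call:
servo_tool([
  {"dx":0,"dy":0,"dz":0,"wx":0,"wy":0,"wz":0,"fingers":1},
  {"dx":0,"dy":0,"dz":0,"wx":0,"wy":0,"wz":0,"fingers":1},
  {"dx":0,"dy":0,"dz":0,"wx":0,"wy":0,"wz":0,"fingers":1},
])

```text
clock: 24.28
eef_pos: [483.1, -255.5, 77.7]
tool_rot: [-0.81, 1.569, -0.515]
force: [-0.6, 0.3, 5.1]
width: 10.9
```

```bash
python3 chk.py w14.png
```

```text
[ 483.0985 -255.5126   77.669 ] yaw 0.29456332391277945 t 24.325 [ 0.0013 -0.0007 -1.    ] 11.054627884282985 F [-0.3624 -0.6477  4.8677] M [-0.0741  0.2288 -0.0187]
in tool need dz,dy mm -9.591522647240092 0.8957878290735799 yaw need -6.332391277946714e-05 F along z,y -0.534860693617017 -0.5145839869130305
```

View pics/w14.png

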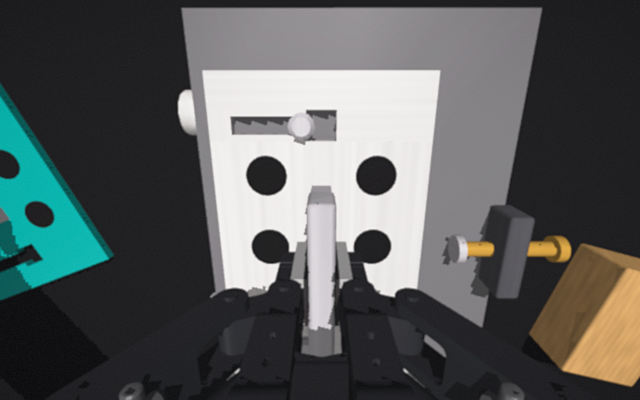

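The slide is going well: the head is now over the slot at (301,125) and the pad is at (458,249), clear of the plate edge at 425. The tool has crept about 0.5 mm to −y and presses 5 N, so I'll correct both a little while sliding on.

Call:
servo_tool([
  {"dx":-0.0001,"dy":0.0002,"dz":0.002,"wx":0,"wy":0,"wz":0,"fingers":1},
  {"dx":-0.0001,"dy":0.0002,"dz":0.003,"wx":0,"wy":0,"wz":0,"fingers":1},
  {"dx":0,"dy":0.0002,"dz":0.003,"wx":0,"wy":0,"wz":0,"fingers":1},
  {"dx":0,"dy":0,"dz":0.002,"wx":0,"wy":0,"wz":0,"fingers":1},
  {"dx":0,"dy":0,"dz":0,"wx":0,"wy":0,"wz":0,"fingers":1},
])

```text
clock: 24.95
eef_pos: [489.8, -252.6, 77.7]
tool_rot: [-0.798, 1.57, -0.503]
force: [-1.4, -0.4, 6.0]
width: 11.3
```

```bash
python3 chk.py w15.png; python3 - <<'E'
import cv2
a=cv2.imread('pics/w15.png')
cv2.imwrite('pics/w15c.png',cv2.resize(a[60:280,200:520],None,fx=2.4,fy=2.4,interpolation=cv2.INTER_CUBIC))
E
```

```text
[ 489.8072 -252.6053   77.6715] yaw 0.29470177613684057 t 25.0 [ 0.0005 -0.0002 -1.    ] 11.284895574097138 F [-1.8575 -0.2278  5.925 ] M [-0.1231  0.3356  0.0005]
in tool need dz,dy mm -16.8553380054047 0.0637643492530211 yaw need -0.00020177613684058127 F along z,y -1.8436010529354578 0.3215716886825166
```

View pics/w15c.png

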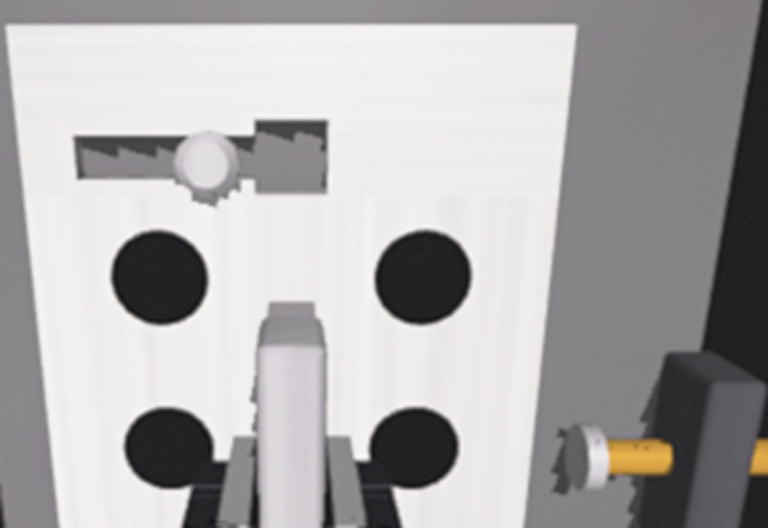

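Call:
servo_tool([
  {"dx":-0.0002,"dy":0,"dz":0.002,"wx":0,"wy":0,"wz":0,"fingers":1},
  {"dx":0,"dy":0,"dz":0.002,"wx":0,"wy":0,"wz":0,"fingers":1},
  {"dx":0,"dy":0,"dz":0.002,"wx":0,"wy":0,"wz":0,"fingers":1},
  {"dx":0,"dy":0,"dz":0.001,"wx":0,"wy":0,"wz":0,"fingers":1},
  {"dx":0,"dy":0,"dz":0,"wx":0,"wy":0,"wz":0,"fingers":1},
])

```text
clock: 25.62
eef_pos: [494.6, -251.0, 77.7]
tool_rot: [-0.564, 1.571, -0.27]
force: [-0.1, -1.4, 5.1]
width: 11.0
```

```bash
python3 chk.py w16.png; python3 - <<'E'
import cv2
a=cv2.imread('pics/w16.png')
cv2.imwrite('pics/w16c.png',cv2.resize(a[200:290,380:520],None,fx=4,fy=4,interpolation=cv2.INTER_CUBIC))
E
```

```text
[ 494.6478 -251.0166   77.6748] yaw 0.2946474411643694 t 25.675 [ 0.0003 -0.0001 -1.    ] 11.141913104162434 F [-0.6031 -1.1404  3.6983] M [-0.1549  0.2702  0.0185]
in tool need dz,dy mm -21.94872048579075 -0.05166487116937457 yaw need -0.0001474411643694329 F along z,y -0.9082483048821484 -0.9161578460511073
```

View pics/w16c.png

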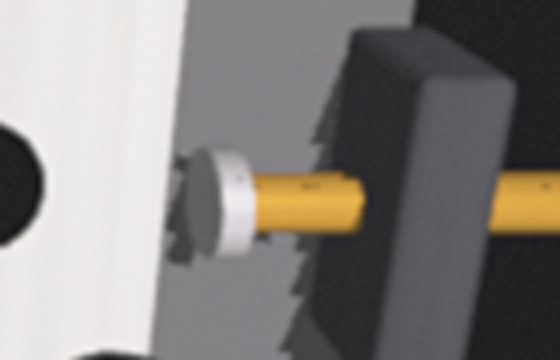

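Call:
servo_tool([
  {"dx":-0.0001,"dy":-0.0003,"dz":0.001,"wx":0,"wy":0,"wz":0,"fingers":1},
  {"dx":0,"dy":0,"dz":0.001,"wx":0,"wy":0,"wz":0,"fingers":1},
  {"dx":0,"dy":0,"dz":0.0005,"wx":0,"wy":0,"wz":0,"fingers":1},
  {"dx":0,"dy":0,"dz":0,"wx":0,"wy":0,"wz":0,"fingers":1},
  {"dx":0,"dy":0,"dz":0,"wx":0,"wy":0,"wz":0,"fingers":1},
])

```text
clock: 26.3
eef_pos: [496.3, -250.6, 77.7]
tool_rot: [1.743, 1.571, 2.038]
force: [-1.4, -0.4, 2.1]
width: 10.5
```

```bash
python3 chk.py w17.png; python3 - <<'E'
import cv2
a=cv2.imread('pics/w17.png')
cv2.imwrite('pics/w17c.png',cv2.resize(a[200:290,380:520],None,fx=4,fy=4,interpolation=cv2.INTER_CUBIC))
E
```

```text
[ 496.295  -250.5596   77.6748] yaw 0.294627952778567 t 26.35 [-0.0001  0.0002 -1.    ] 10.4385620051242 F [-1.6649 -0.2513  1.9442] M [-0.0514  0.296   0.0083]
in tool need dz,dy mm -23.657592273071685 -0.01112906991926721 yaw need -0.0001279527785670309 F along z,y -1.6660965644681778 0.2429862017738289
```

View pics/w17c.png

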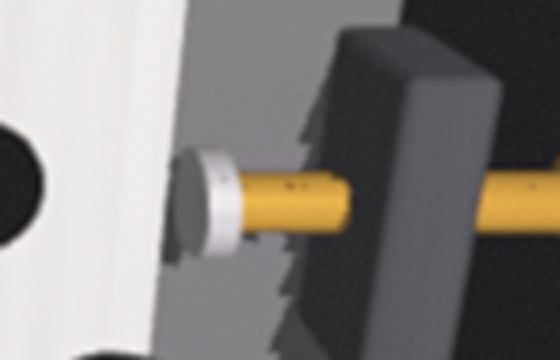

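Travel is 23.7 mm with a drag of 1.7 N (friction only) and a gap of about 2.5 mm. Now small steps.

Call:
servo_tool([
  {"dx":0,"dy":0,"dz":0.001,"wx":0,"wy":0,"wz":0,"fingers":1},
  {"dx":0,"dy":0,"dz":0.0006,"wx":0,"wy":0,"wz":0,"fingers":1},
  {"dx":0,"dy":0,"dz":0,"wx":0,"wy":0,"wz":0,"fingers":1},
  {"dx":0,"dy":0,"dz":0,"wx":0,"wy":0,"wz":0,"fingers":1},
])

```text
clock: 26.85
eef_pos: [497.5, -250.3, 77.7]
tool_rot: [0.777, 1.571, 1.072]
force: [-0.2, 0.3, 0.6]
width: 11.1
```

```bash
python3 chk.py
```

```text
[ 497.5216 -250.3051   77.6798] yaw 0.2946194755927898 t 26.85 [ 0.      0.0001 -1.    ] 11.065272756421388 F [-0.1729  0.3468  0.5923] M [-0.071   0.2134 -0.0118]
in tool need dz,dy mm -24.90528241165225 0.10132867658325928 yaw need -0.00011947559278979725 F along z,y -0.06478314312049954 0.38203329446378154
```

Call:
servo_tool([
  {"dx":0,"dy":0,"dz":0.0003,"wx":0,"wy":0,"wz":0,"fingers":1},
  {"dx":0,"dy":0,"dz":0,"wx":0,"wy":0,"wz":0,"fingers":1},
  {"dx":0,"dy":0,"dz":0,"wx":0,"wy":0,"wz":0,"fingers":1},
])

```text
clock: 27.22
eef_pos: [497.6, -250.3, 77.7]
tool_rot: [2.3, 1.571, 2.595]
force: [-0.6, 0.0, 0.2]
width: 10.8
```

```bash
python3 chk.py
```

```text
[ 497.6287 -250.2548   77.6839] yaw 0.29457449648238576 t 27.225 [-0.0001  0.0001 -1.    ] 10.782155443320427 F [-0.6299  0.0421  0.2295] M [-0.1243  0.1324  0.0029]
in tool need dz,dy mm -25.02238846286658 0.0831652505497571 yaw need -7.449648238577744e-05 F along z,y -0.590563852408814 0.22321799386677338
```

Call:
servo_tool([
  {"dx":0,"dy":0,"dz":0.0003,"wx":0,"wy":0,"wz":0,"fingers":1},
  {"dx":0,"dy":0,"dz":0,"wx":0,"wy":0,"wz":0,"fingers":1},
])

```text
clock: 27.48
eef_pos: [497.9, -250.2, 77.7]
tool_rot: [2.044, 1.571, 2.338]
force: [-0.0, 0.0, -0.2]
width: 11.3
```

Call:
servo_tool([
  {"dx":0,"dy":0,"dz":0.0003,"wx":0,"wy":0,"wz":0,"fingers":1},
  {"dx":0,"dy":0,"dz":0,"wx":0,"wy":0,"wz":0,"fingers":1},
])

```text
clock: 27.72
eef_pos: [498.1, -250.1, 77.7]
tool_rot: [2.313, 1.571, 2.607]
force: [-1.6, 0.5, -0.8]
width: 11.0
```

```bash
python3 chk.py
```

```text
[ 498.1015 -250.1249   77.6824] yaw 0.2946033898807217 t 27.725 [-0.0001  0.     -1.    ] 10.971796085821218 F [-1.6148  0.5491 -0.7588] M [-0.0426  0.1177 -0.0013]
in tool need dz,dy mm -25.5124914960033 0.09687742537833888 yaw need -0.00010338988072172706 F along z,y -1.385756920724468 0.994328005628029
```

Call:
servo_tool([
  {"dx":0.0001,"dy":0,"dz":0.0003,"wx":0,"wy":0,"wz":0,"fingers":1},
  {"dx":0,"dy":0,"dz":0,"wx":0,"wy":0,"wz":0,"fingers":1},
])

```text
clock: 27.98
eef_pos: [498.3, -250.1, 77.7]
tool_rot: [2.059, 1.571, 2.354]
force: [-0.5, 0.0, -0.8]
width: 11.1
```

Call:
servo_tool([
  {"dx":0,"dy":0,"dz":0.0003,"wx":0,"wy":0,"wz":0,"fingers":1},
  {"dx":0,"dy":0,"dz":0,"wx":0,"wy":0,"wz":0,"fingers":1},
])

```text
clock: 28.22
eef_pos: [498.5, -250.0, 77.7]
tool_rot: [1.108, 1.571, 1.402]
force: [-1.4, -0.7, -0.2]
width: 10.9
```

```bash
python3 chk.py
```

```text
[ 498.5462 -250.0322   77.6883] yaw 0.2945677405791982 t 28.225 [ 0.  0. -1.] 10.946843174587734 F [-1.3554 -0.6998 -0.1953] M [-0.0515  0.2146  0.0128]
in tool need dz,dy mm -25.96500950243302 0.13643838205864878 yaw need -6.774057919822773e-05 F along z,y -1.5001767621850206 -0.27617524370804547
```

Call:
servo_tool([
  {"dx":0,"dy":0,"dz":0.0003,"wx":0,"wy":0,"wz":0,"fingers":1},
  {"dx":0,"dy":0,"dz":0,"wx":0,"wy":0,"wz":0,"fingers":1},
])

```text
clock: 28.48
eef_pos: [498.8, -249.9, 77.7]
tool_rot: [1.985, 1.571, 2.28]
force: [-1.3, 0.8, -0.8]
width: 10.6
```

```bash
python3 chk.py w18.png; python3 - <<'E'
import cv2
a=cv2.imread('pics/w18.png')
cv2.imwrite('pics/w18c.png',cv2.resize(a[200:290,380:520],None,fx=4,fy=4,interpolation=cv2.INTER_CUBIC))
E
```

```text
[ 498.7718 -249.9463   77.6894] yaw 0.29453041122562373 t 28.525 [ 0.  0. -1.] 10.764408664556987 F [-1.4944  0.7903 -0.9627] M [-0.0579  0.2204  0.0287]
in tool need dz,dy mm -26.205799714665744 0.11872968828324915 yaw need -3.041122562374987e-05 F along z,y -1.2006099258071858 1.190094054203744
```

View pics/w18c.png

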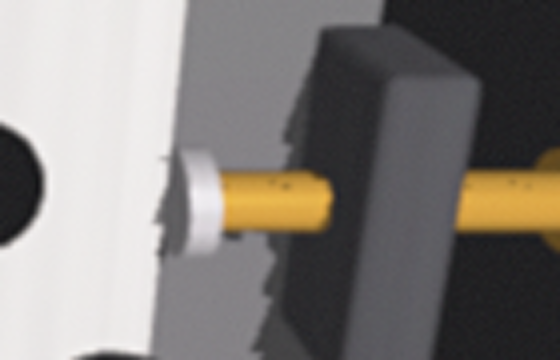

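The pad face is within about a millimetre of the plate's edge at (422,250). Keeping to 0.2 mm steps.

Call:
servo_tool([
  {"dx":0,"dy":0,"dz":0.0003,"wx":0,"wy":0,"wz":0,"fingers":1},
  {"dx":0,"dy":0,"dz":0,"wx":0,"wy":0,"wz":0,"fingers":1},
])

```text
clock: 28.78
eef_pos: [499.0, -249.9, 77.7]
tool_rot: [0.489, 1.571, 0.784]
force: [-1.0, 0.5, -0.5]
width: 11.0
```

Call:
servo_tool([
  {"dx":0,"dy":0,"dz":0.0003,"wx":0,"wy":0,"wz":0,"fingers":1},
  {"dx":0,"dy":0,"dz":0,"wx":0,"wy":0,"wz":0,"fingers":1},
])

```text
clock: 29.02
eef_pos: [499.0, -249.9, 77.7]
tool_rot: [2.798, 1.571, 3.093]
force: [-1.2, -0.7, -0.7]
width: 11.3
```

```bash
python3 chk.py
```

```text
[ 499.012  -249.8964   77.6953] yaw 0.2944181631974812 t 29.025 [-0.0002  0.     -1.    ] 11.31670345670521 F [-1.1959 -0.6972 -0.6955] M [-0.0794  0.263   0.0514]
in tool need dz,dy mm -26.450187556521673 0.13773373566291447 yaw need 8.183680251877545e-05 F along z,y -1.3467787599095677 -0.32017462285000325
```

Call:
servo_tool([
  {"dx":0,"dy":0,"dz":0.0002,"wx":0,"wy":0,"wz":0,"fingers":1},
  {"dx":0,"dy":0,"dz":0,"wx":0,"wy":0,"wz":0,"fingers":1},
  {"dx":0,"dy":0,"dz":0,"wx":0,"wy":0,"wz":0,"fingers":1},
])

```text
clock: 29.4
eef_pos: [499.0, -249.9, 77.7]
tool_rot: [2.782, 1.57, 3.076]
force: [-2.4, -0.4, -1.2]
width: 10.9
```

```bash
python3 chk.py
```

```text
[ 499.0308 -249.9039   77.6675] yaw 0.2943450527476769 t 29.4 [-0.0004  0.     -1.    ] 10.878151843180778 F [-2.3808 -0.4272 -1.1659] M [-0.1212  0.4239  0.0328]
in tool need dz,dy mm -26.466015001051524 0.1483894467778617 yaw need 0.00015494725232306772 F along z,y -2.402368963383054 0.28184602239573225
```

In contact: the tool no longer advances (travel 26.46 mm) and the force is building. Increasing gently.

Call:
servo_tool([
  {"dx":0,"dy":0,"dz":0.0003,"wx":0,"wy":0,"wz":0,"fingers":1},
  {"dx":0,"dy":0,"dz":0,"wx":0,"wy":0,"wz":0,"fingers":1},
])

```text
clock: 29.65
eef_pos: [499.0, -249.9, 77.7]
tool_rot: [2.787, 1.57, 3.081]
force: [-4.1, -1.6, 1.0]
width: 11.1
```

Call:
servo_tool([
  {"dx":0,"dy":0,"dz":0.0003,"wx":0,"wy":0,"wz":0,"fingers":1},
  {"dx":0,"dy":0,"dz":0,"wx":0,"wy":0,"wz":0,"fingers":1},
])

```text
clock: 29.9
eef_pos: [499.0, -249.9, 77.7]
tool_rot: [2.798, 1.57, 3.092]
force: [-4.5, -1.5, 2.6]
width: 10.9
```

```bash
python3 chk.py
```

```text
[ 499.048  -249.8675   77.6666] yaw 0.294165932069924 t 29.9 [-0.0011  0.0001 -1.    ] 10.945551771400224 F [-4.5482 -1.4904  2.6184] M [-0.2681  0.92    0.0392]
in tool need dz,dy mm -26.49302454463322 0.11380847198871269 yaw need 0.00033406793007600966 F along z,y -4.784904982770748 -0.10765514938464071
```

Call:
servo_tool([
  {"dx":-0.0001,"dy":0,"dz":0.0003,"wx":0,"wy":0,"wz":0,"fingers":1},
  {"dx":0,"dy":0,"dz":0,"wx":0,"wy":0,"wz":0,"fingers":1},
  {"dx":0,"dy":0,"dz":0,"wx":0,"wy":0,"wz":0,"fingers":1},
])

```text
clock: 30.28
eef_pos: [499.1, -249.9, 77.7]
tool_rot: [2.835, 1.569, 3.129]
force: [-5.5, -1.5, 2.6]
width: 10.9
```

```bash
python3 chk.py
```

```text
[ 499.0628 -249.8645   77.6658] yaw 0.29406707195917337 t 30.275 [-0.0014  0.     -1.    ] 10.875667216978234 F [-5.4705 -1.4753  2.6498] M [-0.3737  0.9342  0.0187]
in tool need dz,dy mm -26.50810868370667 0.11258756500840938 yaw need 0.00043292804082661895 F along z,y -5.6632966730940115 0.17363907724578387
```

Call:
servo_tool([
  {"dx":0,"dy":0,"dz":0.0003,"wx":0,"wy":0,"wz":0,"fingers":1},
  {"dx":0,"dy":0,"dz":0,"wx":0,"wy":0,"wz":0,"fingers":1},
  {"dx":0,"dy":0,"dz":0,"wx":0,"wy":0,"wz":0,"fingers":1},
])

```text
clock: 30.65
eef_pos: [499.1, -249.9, 77.7]
tool_rot: [2.831, 1.569, 3.125]
force: [-5.7, -1.2, 3.0]
width: 11.3
```

```bash
python3 chk.py
```

```text
[ 499.0788 -249.8876   77.6974] yaw 0.29393584059829725 t 30.65 [-0.0017  0.     -1.    ] 11.28756956368671 F [-5.7404 -1.2323  2.965 ] M [-0.3579  1.1132  0.1038]
in tool need dz,dy mm -26.516719738470307 0.13590749616646036 yaw need 0.0005641594017027352 F along z,y -5.851216264074046 0.48363404855372427
```

Call:
servo_tool([
  {"dx":0,"dy":0,"dz":0.0002,"wx":0,"wy":0,"wz":0,"fingers":1},
  {"dx":0,"dy":0,"dz":0,"wx":0,"wy":0,"wz":0,"fingers":1},
  {"dx":0,"dy":0,"dz":0,"wx":0,"wy":0,"wz":0,"fingers":1},
])

```text
clock: 31.02
eef_pos: [499.1, -249.8, 77.7]
tool_rot: [2.81, 1.569, 3.104]
force: [-5.4, -1.8, 3.0]
width: 11.2
```

```bash
python3 chk.py
```

```text
[ 499.0584 -249.8411   77.6552] yaw 0.2938854896760871 t 31.025 [-0.002   0.0001 -1.    ] 11.216512182627575 F [-5.4147 -1.8047  3.0379] M [-0.3952  1.1425  0.0853]
in tool need dz,dy mm -26.510665890447044 0.08410816643648023 yaw need 0.000614510323912909 F along z,y -5.705318848937308 -0.15883983703927007
```

Call:
servo_tool([
  {"dx":0,"dy":0,"dz":0.0004,"wx":0,"wy":0,"wz":0,"fingers":1},
  {"dx":0,"dy":0,"dz":0,"wx":0,"wy":0,"wz":0,"fingers":1},
])

```text
clock: 31.28
eef_pos: [499.1, -249.8, 77.7]
tool_rot: [2.819, 1.568, 3.113]
force: [-6.6, -1.2, 2.2]
width: 11.1
```

```bash
python3 chk.py
```

```text
[ 499.078  -249.8473   77.6813] yaw 0.2938004084685102 t 31.275 [-0.0024  0.0001 -1.    ] 11.11720391871621 F [-6.6059 -1.2327  2.225 ] M [-0.3474  1.2254  0.0041]
in tool need dz,dy mm -26.52759788717872 0.09352012876402238 yaw need 0.000699591531489796 F along z,y -6.679863069847693 0.7331115508973027
```

Call:
servo_tool([
  {"dx":0,"dy":0,"dz":0.0004,"wx":0,"wy":0,"wz":0,"fingers":1},
  {"dx":0,"dy":0,"dz":0,"wx":0,"wy":0,"wz":0,"fingers":1},
])

```text
clock: 31.52
eef_pos: [499.1, -249.8, 77.7]
tool_rot: [2.814, 1.568, 3.108]
force: [-6.7, -2.2, 2.9]
width: 11.1
```

```bash
python3 chk.py w19.png
```

```text
[ 499.0864 -249.8618   77.6688] yaw 0.29371287620534886 t 31.575 [-0.0028  0.0001 -1.    ] 10.720596921591097 F [-7.2573 -3.3861  2.6409] M [-0.3954  1.3311  0.0543]
in tool need dz,dy mm -26.531423975816928 0.10751188317886395 yaw need 0.0007871237946511234 F along z,y -7.926832721361489 -1.1400614543740715
```

View pics/w19.png

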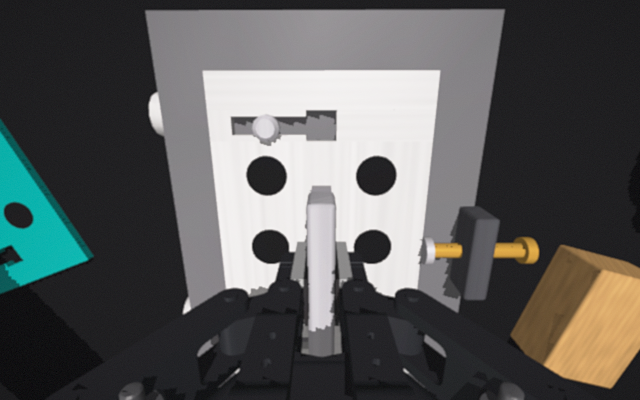

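Call:
servo_tool([
  {"dx":0,"dy":0,"dz":0.0004,"wx":0,"wy":0,"wz":0,"fingers":1},
  {"dx":0,"dy":0,"dz":0,"wx":0,"wy":0,"wz":0,"fingers":1},
])

```text
clock: 31.82
eef_pos: [499.1, -249.8, 77.7]
tool_rot: [2.818, 1.568, 3.112]
force: [-7.1, -2.2, 4.3]
width: 11.2
```

```bash
python3 chk.py
```

```text
[ 499.0837 -249.8472   77.6769] yaw 0.2934267704481932 t 31.825 [-0.0032  0.0001 -1.    ] 11.22954265919488 F [-7.1126 -2.1697  4.3416] M [-0.4498  1.4417  0.0413]
in tool need dz,dy mm -26.53314844533368 0.08513664567929968 yaw need 0.0010732295518067758 F along z,y -7.436160012450587 -0.019796489430309094
```

Call:
servo_tool([
  {"dx":0,"dy":0,"dz":0.0003,"wx":0,"wy":0,"wz":0,"fingers":1},
  {"dx":0,"dy":0,"dz":0,"wx":0,"wy":0,"wz":0,"fingers":1},
  {"dx":0,"dy":0,"dz":0,"wx":0,"wy":0,"wz":0,"fingers":1},
])

```text
clock: 32.2
eef_pos: [499.1, -249.8, 77.7]
tool_rot: [2.82, 1.567, 3.114]
force: [-8.6, -2.5, 4.0]
width: 10.8
```

```bash
python3 chk.py
```

```text
[ 499.0888 -249.8485   77.6854] yaw 0.29342601429444043 t 32.2 [-0.0035  0.0001 -1.    ] 10.799955934987274 F [-8.6256 -2.5441  3.9748] M [-0.4577  1.4945  0.024 ]
in tool need dz,dy mm -26.537620567787016 0.0877837675505031 yaw need 0.0010739857055595547 F along z,y -8.992722464321796 0.059467945892792695
```

Call:
servo_tool([
  {"dx":0,"dy":0,"dz":0.0001,"wx":0,"wy":0,"wz":0,"fingers":1},
  {"dx":0,"dy":0,"dz":0,"wx":0,"wy":0,"wz":0,"fingers":1},
  {"dx":0,"dy":0,"dz":0,"wx":0,"wy":0,"wz":0,"fingers":1},
  {"dx":0,"dy":0,"dz":0,"wx":0,"wy":0,"wz":0,"fingers":1},
])

```text
clock: 32.7
eef_pos: [499.1, -249.8, 77.7]
tool_rot: [2.816, 1.567, 3.109]
force: [-7.8, -2.1, 4.5]
width: 11.1
```

```bash
python3 - <<'E'
from h import *
L=[]
for i in range(6):
    ctrl.get_image('wrist');s,T=tool();y=.2935;L.append(s['force']@[np.cos(y),np.sin(y),0])
print(np.array(L),np.mean(L),s['force'],s['clock'],T[:,0])
E
```

```text
[-8.2437 -8.9033 -8.417  -8.0753 -9.4297 -8.5229] -8.598640923160088 [-8.1527 -2.4845  4.6613] 33.0 [-0.0037  0.0001 -1.    ]
```

The steady push averages 8.6 N at the wrist, about 7–8 N on the stop after deck friction, held for over a second. Now I'll ease the preload a little, open, and lift straight up.

Call:
servo_tool([
  {"dx":-0.0001,"dy":0,"dz":-0.0005,"wx":0,"wy":0,"wz":0,"fingers":1},
  {"dx":-0.0001,"dy":0,"dz":-0.0005,"wx":0,"wy":0,"wz":0,"fingers":1},
  {"dx":0,"dy":0,"dz":0,"wx":0,"wy":0,"wz":0,"fingers":1},
])

```text
clock: 33.38
eef_pos: [499.1, -249.9, 77.7]
tool_rot: [2.836, 1.568, 3.13]
force: [-7.1, -1.1, 2.2]
width: 10.9
```

```bash
python3 chk.py
```

```text
[ 499.0956 -249.862    77.6785] yaw 0.29369635984945447 t 33.375 [-0.0026  0.     -1.    ] 10.912333484041264 F [-7.0884 -1.1065  2.2393] M [-0.4416  1.2187  0.0403]
in tool need dz,dy mm -26.540213738918744 0.10986735942297443 yaw need 0.0008036401505455149 F along z,y -7.105227770630766 0.9929388020832757
```

Call:
servo_tool([
  {"dx":0,"dy":0,"dz":-0.0008,"wx":0,"wy":0,"wz":0,"fingers":1},
  {"dx":0,"dy":0,"dz":0,"wx":0,"wy":0,"wz":0,"fingers":0.5},
  {"dx":0,"dy":0,"dz":0,"wx":0,"wy":0,"wz":0,"fingers":0.5},
  {"dx":0,"dy":0,"dz":0,"wx":0,"wy":0,"wz":0,"fingers":0.5},
  {"dx":0,"dy":0,"dz":0,"wx":0,"wy":0,"wz":0,"fingers":0.5},
])

```text
clock: 34.0
eef_pos: [500.6, -249.4, 78.0]
tool_rot: [-0.278, 1.57, 0.017]
force: [-0.2, -0.4, -0.1]
width: 42.7
```

```bash
python3 chk.py w20.png
```

```text
[ 500.4848 -249.4577   77.9768] yaw 0.294724395281477 t 34.05 [ 0.0005 -0.     -1.    ] 42.54960533447407 F [ 0.0085  0.1495 -1.1499] M [-0.0595 -0.017  -0.0109]
in tool need dz,dy mm -27.98681174802893 0.15387433098744907 yaw need -0.00022439528147699672 F along z,y 0.05153241664007204 0.14059713457498282
```

View pics/w20.png

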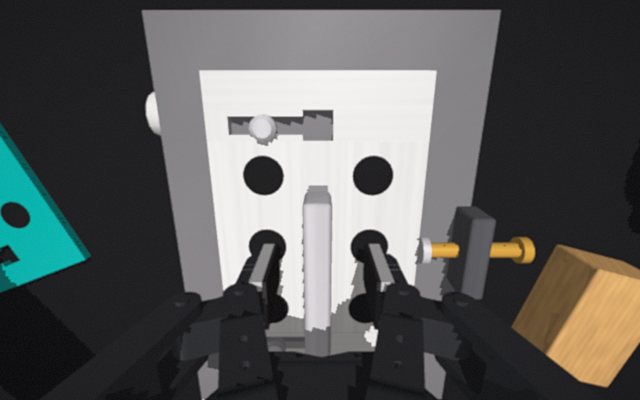

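The fingers are open (42 mm) and clear of the bar at column 317; the plate stays flat with its edge at the pad (425,250), and the force is zero. Lifting away.

Call:
servo_tool([
  {"dx":-0.02,"dy":0,"dz":0,"wx":0,"wy":0,"wz":0,"fingers":0.5},
  {"dx":-0.05,"dy":0,"dz":0,"wx":0,"wy":0,"wz":0,"fingers":0.5},
  {"dx":-0.07,"dy":0,"dz":0,"wx":0,"wy":0,"wz":0,"fingers":0.5},
  {"dx":-0.07,"dy":0,"dz":0,"wx":0,"wy":0,"wz":0,"fingers":0.5},
  {"dx":-0.07,"dy":0,"dz":0,"wx":0,"wy":0,"wz":0,"fingers":0.5},
])

```text
clock: 34.67
eef_pos: [499.9, -249.5, 290.8]
tool_rot: [-0.672, 1.57, -0.378]
force: [0.9, 0.2, -0.8]
width: 42.9
```

Call:
servo_tool([
  {"dx":0,"dy":0,"dz":0,"wx":0,"wy":0,"wz":0,"fingers":0.5},
  {"dx":0,"dy":0,"dz":0,"wx":0,"wy":0,"wz":0,"fingers":0.5},
  {"dx":0,"dy":0,"dz":0,"wx":0,"wy":0,"wz":0,"fingers":0.5},
  {"dx":0,"dy":0,"dz":0,"wx":0,"wy":0,"wz":0,"fingers":0.5},
  {"dx":0,"dy":0,"dz":0,"wx":0,"wy":0,"wz":0,"fingers":0.5},
])

```text
clock: 35.3
eef_pos: [499.9, -249.4, 287.2]
tool_rot: [2.553, 1.569, 2.848]
force: [0.0, -0.5, -0.1]
width: 42.6
```

```bash
python3 chk.py w21.png; python3 - <<'E'
from h import *
from fit import go
a=cv2.imread('pics/w21.png')[:,:,::-1]
img('scene','s21.png')
E
```

```text
[ 499.9642 -249.5188  287.3649] yaw 0.2944319956044046 t 35.35 [-0.0011  0.0003 -1.    ] 42.6029954477795 F [-0.5884  0.8231  0.1966] M [-0.0347 -0.0448  0.0653]
in tool need dz,dy mm -27.47093349896679 0.053068885534771404 yaw need 6.800439559540017e-05 F along z,y -0.32424472266945104 0.9584472300448673
```

View pics/w21.png

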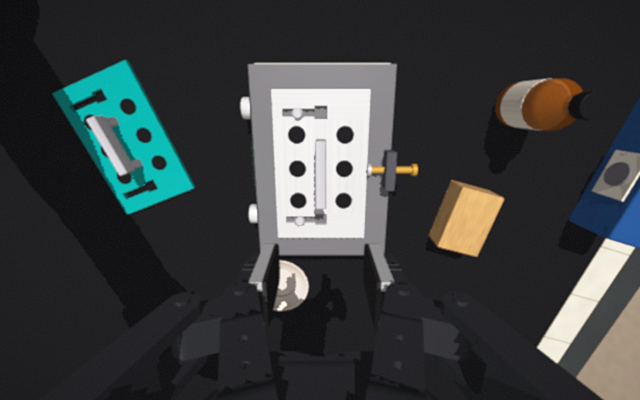

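View pics/s21.png

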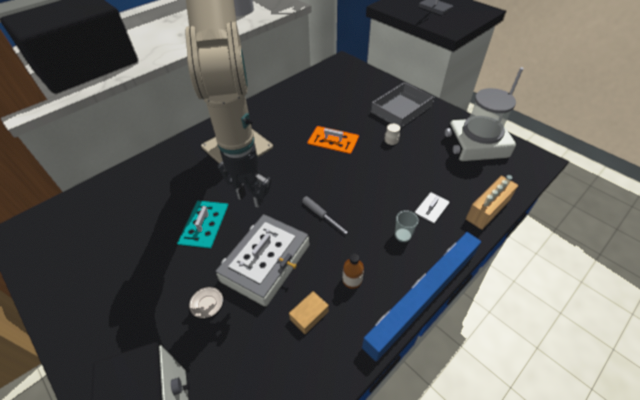

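The plate lies flat with both heads over the slots at (298,113) and (299,220), its edge is at the stop pad (368,170), and the bystanders are unmoved. Handing in.

```bash
python3 -c "
from cell import ctrl
print(ctrl.finish_job())"
```

```text
the job is handed in; nothing more can be done
None
```

The vial carrier is on the stirrer block, slid under both pin heads and resting against the stop screw. I let go of it and handed the job in at about 35 s of the 64 s allowed. The hand-in reports no verdict.

- **Pickup:** I gripped the silver carrier by its bar. I let go once and looked at it and at the pins from the same relative pose, to cancel camera errors, then gripped it again.
- **Lowering:** It went down level over both pins with no contact on the heads. It met the deck at TCP height 77.7 mm, where 77.65 was expected.
- **Slide and push:** It met the stop after about 26.5 mm of travel. I built the push up in small steps to a steady 8.6 N at the wrist, held for about a second. Allowing for deck friction, that leaves roughly 6 to 8.6 N on the stop. No wrist reading along the push went above about 9.4 N.
- **Last checks:** The fingers were clear and the wrist force was about zero. The plate lay flat with both heads over the slots and its edge at the stop pad. The bystanders looked unmoved in the scene picture.

**Checks that disagreed:**
- The distant and close views of the pins differed by about 0.5 mm along y, and I trusted the close one.
- The tool crept about 0.5 mm sideways early in the slide, which I corrected.
- The push on the stop is inferred from the wrist, since nothing measured it directly.
- I checked the final y position and angle only by eye, not by a fit.

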